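# Clamp the glued fossil slabs, cure the crinoid block and pack the UV lamp away

### The arm

A 6-joint arm with a two-finger parallel gripper is mounted at the origin on the work surface. World frame = base frame: x ahead of the robot, y to its left, z up, the work surface at z = 0. Lengths are in m, angles in rad, forces in N, time in s.
With the tool pointing down it reaches from about 0.3 to 1 m from the base axis. Payload 5.1 kg.
Tool frame: the origin (TCP) lies at the very end of the fingers, on their centre line; the grasp point (between the pads) lies 19 mm behind it; z points along the fingers, y is the line along which they close (so a half turn about z gives the same grasp; the last joint's range is limited). The gripper opens to 95 mm and grips with 3 to 60 N. Pads are 20 mm wide; open, the fingers measure 119 mm over their backs; the gripper's body (75 mm by 180 mm) begins 59 mm behind the grasp point.
Start: joints at [-1.236, 0.124, 1.65, -0, 1.367, -0.083], TCP at [0.264, -0.594, 0.215] pointing down, gripper open.
Joint ranges: [-2.61, 2.61], [-1.02, 2.33], [0.03, 2.71], [-1.35, 4.49], [0.32, 2.68], [-2.91, 2.91]. Speed limits (rad/s): [2.57, 2.57, 3.14, 3.14, 3.14, 3.14].

### API

Orientations are given as a 3x3 rotation matrix whose columns are the frame's x, y, z axes.
In Python, from cell import robot, optics, workorder gives the robot as it stands.
- The arm moves only by the tool servo_tool, never from a script. Its argument "motion" is a list of rows, each a list of 7 numbers: the shift along the tool's x, y, z in cm, then the turn, a rotation vector about the tool's x, y, z in degrees, then the opening, from 0 (shut) to 1 (fully open). In form: [[x, y, z, ax, ay, az, jaw], ...]. A call has exactly 8 rows; each row is the pose to reach, as a shift and turn from the pose commanded when the call began, along the tool's axes at that moment; what a row does not reach only later rows make up. A row lasts 1/8 s, in which the tool goes at most 62.5 mm and 10.7 degrees, less where a joint would pass 70% of its speed; a pose out of reach is approached as far as the arm can. A call with a gripper value outside its range is refused whole. The fingers move at their own pace and stop on an object; "grip_force" is the grip in N (left out, the last holds). Time passes only in rows, so rows that repeat a pose let the fingers close, or fill a call up. It gives the time, the measured TCP pose, the force, the opening and the grip force at its end, in the units of the state.
- robot.observe(): the state, without advancing time (a new reading comes with each control period).
- optics.read_camera(name): name is "scene" or "top"; returns a dict with "color" (384x512x3 uint8, red, green, blue), "depth" (384x512 float32, m along the optical axis (not along the pixel's ray), 0 where there is no reading), "fx", "fy", "cx", "cy" (pixels), "extrinsics" (4x4, takes a point from world to camera coordinates). Camera axes: x right, y up, looking along -z (the intrinsics and any distortion apply to the point x, -y, -z); pixel columns grow to the right and rows downward; lengths in m; the calibration is good to about 2 mm. A picture is of the moment at which its call begins.
- workorder.sign_off(): hands the job in; it is judged then, once.
The state is a dict: "time_s": time; "qpos": joint angles; "joint_vel": joint speeds; "effort": joint torques, N m; "tcp_pos": TCP position; "eef_rot": TCP orientation; "contact_force": force on the tool from outside, world axes, zero at the start; "moment": the same for the moment, N m; "width": opening from 0.0 (shut) to 1.0 (fully open); "grip_force": force on a finger pad.
Only numpy, scipy, OpenCV 4.12 (cv2) and the standard library are available. Lean on these libraries where they do the work, as an engineer would, in place of code of your own. Each camera call takes 0.05 s, during which the arm holds its last target. There are 200 camera calls.

### The job

Clip each orange spring clamp that lies on the counter onto the near upright edge of a slab of its own in the oak rack, jaws gripping both faces. Then take the UV lamp from its case and hold it level and steady with its lens facing the black crinoid disc (the near end of the stem section) in the amber block, about 8 cm away, beam centred on the disc, for three seconds. Lay the lamp back flat in its case and press the lid down until it snaps shut; leave the jar with the funnel, the peg rack and the tweezers where they are.

Things in the scene. Friction and masses are not known exactly. Their poses are not given: they have to be found in the camera images.
- clamp0: orange spring clamp 1 of 3 (may be absent; all alike), like a big clothes peg lying on its side: 130 mm long, 24 mm thick, 90 g. Origin on the hinge axis at half thickness (12 mm over the counter); z is the hinge axis, x the middle line at rest, from hinge to jaws. The frame belongs to the +y arm: it turns by half the jaw angle against the middle line (0.1 rad on a slab)
- clamp1: orange spring clamp 2 of 3 (may be absent; all alike), like a big clothes peg lying on its side: 130 mm long, 24 mm thick, 90 g. Origin on the hinge axis at half thickness (12 mm over the counter); z is the hinge axis, x the middle line at rest, from hinge to jaws. The frame belongs to the +y arm: it turns by half the jaw angle against the middle line (0.1 rad on a slab)
- clamp2: orange spring clamp 3 of 3 (may be absent; all alike), like a big clothes peg lying on its side: 130 mm long, 24 mm thick, 90 g. Origin on the hinge axis at half thickness (12 mm over the counter); z is the hinge axis, x the middle line at rest, from hinge to jaws. The frame belongs to the +y arm: it turns by half the jaw angle against the middle line (0.1 rad on a slab)
- clamp0_grip (a point): where to squeeze clamp 1, 45 mm behind the hinge, between its two splayed handles (which end 72 mm behind the hinge): outer width at rest 55 mm here, 68 mm at the ends. Full stroke takes about 17 N, against a stop, where the handles' outer faces are parallel, 34 mm apart, and the middle line runs midway between and parallel to them
- clamp1_grip (a point): where to squeeze clamp 2, 45 mm behind the hinge, between its two splayed handles (which end 72 mm behind the hinge): outer width at rest 55 mm here, 68 mm at the ends. Full stroke takes about 17 N, against a stop, where the handles' outer faces are parallel, 34 mm apart, and the middle line runs midway between and parallel to them
- clamp2_grip (a point): where to squeeze clamp 3, 45 mm behind the hinge, between its two splayed handles (which end 72 mm behind the hinge): outer width at rest 55 mm here, 68 mm at the ends. Full stroke takes about 17 N, against a stop, where the handles' outer faces are parallel, 34 mm apart, and the middle line runs midway between and parallel to them
- jaw0 (a joint): jaw angle of clamp 1, rad, sprung shut: 0 at rest (gap about 3 mm), about 0.2 when it grips a 12 mm slab, 0.5 squeezed to the stop (gap 20 to 28 mm). The rubber jaws reach from 31 to 57 mm ahead of the hinge; the hinge boss reaches 7 mm ahead, so on a slab the edge should end 8 to 30 mm ahead of the hinge
- jaw1 (a joint): jaw angle of clamp 2, rad, sprung shut: 0 at rest (gap about 3 mm), about 0.2 when it grips a 12 mm slab, 0.5 squeezed to the stop (gap 20 to 28 mm). The rubber jaws reach from 31 to 57 mm ahead of the hinge; the hinge boss reaches 7 mm ahead, so on a slab the edge should end 8 to 30 mm ahead of the hinge
- jaw2 (a joint): jaw angle of clamp 3, rad, sprung shut: 0 at rest (gap about 3 mm), about 0.2 when it grips a 12 mm slab, 0.5 squeezed to the stop (gap 20 to 28 mm). The rubber jaws reach from 31 to 57 mm ahead of the hinge; the hinge boss reaches 7 mm ahead, so on a slab the edge should end 8 to 30 mm ahead of the hinge
- rack: fixed oak rack, base 140 (x) x 270 (y) x 20 mm, origin under its centre; x points away from the robot. Three slabs stand on edge across it at y = -100, 0, 100 mm, x from -60 to +20 mm (near edges 10 mm in from the base's near side); behind the middle one an amber resin block 40 (x) x 100 (y) mm, near face at x = 25 mm, top at 160 mm
- slab0_edge (a point): middle of the near upright edge of slab 1 of 3 (in a row along the rack's y, 100 mm apart): a glued limestone and white board pair 12 mm thick (y), 80 mm deep (x), standing from 20 to 85 mm over the counter, this point at 52.5 mm. Axes as the rack's: x points into the slab from its free near edge
- slab1_edge (a point): middle of the near upright edge of slab 2 of 3 (in a row along the rack's y, 100 mm apart): a glued limestone and white board pair 12 mm thick (y), 80 mm deep (x), standing from 20 to 85 mm over the counter, this point at 52.5 mm. Axes as the rack's: x points into the slab from its free near edge
- slab2_edge (a point): middle of the near upright edge of slab 3 of 3 (in a row along the rack's y, 100 mm apart): a glued limestone and white board pair 12 mm thick (y), 80 mm deep (x), standing from 20 to 85 mm over the counter, this point at 52.5 mm. Axes as the rack's: x points into the slab from its free near edge
- crinoid (a point): centre of the near end (the black disc) of the crinoid stem section, 36 mm across, that runs straight through the amber block along x and stands 6 mm out of its near and far faces, 125 mm over the counter; axes as the rack's: the disc faces the rack's -x, over the tops of the slabs (85 mm)
- lamp: hand-held UV lamp, 170 mm long (x), 220 g, always lit; origin in the middle of its length, 19 mm below its axis (level with its underside). Black handle 30 mm wide (y), z = 4 to 34 mm, x = -85 to 35 mm; white head 42 mm wide, 38 mm high, x = 35 to 85 mm. Lies flat in its case at the start, along the case's y
- lens (a point): centre of the violet lens, on the end face of the lamp's head, 85 mm ahead of the lamp's origin and 19 mm above it; axes as the lamp's: the beam goes along x
- case: fixed open-topped lamp case, 150 (x) x 250 (y) x 62 mm outside, walls and floor 5 mm; origin under its centre. The lid is hinged along the top of its +x wall; a sprung brass catch stands outside the middle of its -x wall, reaching 48 mm beyond it and 70 mm high
- lid (a joint): lid angle, rad: 0 shut, about 1.6 to 1.9 standing open at the start, stop at 2.0. The stiff hinge leaves it wherever it is put. From about 0.1 rad down the catch resists; about 6 N pressed down near the free edge's middle snaps it past the detent (at about 0.05 rad) and it stays shut
- lid_hinge (a point): middle of the lid's hinge line, 62.5 mm over the counter, axes as the lid's: y along the hinge; shut, the lid reaches 158 mm from here along its -x and is 8 mm thick (upwards), 250 mm wide (y), a steel tongue 40 mm wide reaching 171 mm; opening swings the free edge up and over to +x of the case
- jar: bystander: glass jar with a wide aluminium funnel clipped over it, 150 mm across the funnel, 190 mm high; origin under its centre
- pegs: bystander: small oak rack with four wooden pegs, 60 x 130 x 70 mm; origin under its centre
- tweezers: bystander: brass tweezers, 126 mm long, lying flat; origin in the middle underneath

How it is judged:
By the outcome, as a careful person would: the job done as asked, in the order asked, and still so for the second after the job is handed in, with the robot touching nothing.
Of clamp0, clamp1, clamp2 only 2 to 3 are there at a start; the rules pass over those that are not, and their reading is None.
At some moment in a run one of clamp0, clamp1, clamp2 may be knocked a few centimetres aside while the robot is not near it.
It also fails if it takes over 208 s, if anything falls off the work surface, if the arm or the gripper's body presses on something with over 40 N, if the wrist force passes 120 N, or if a joint passes its speed limit or range.

## Working session

There is one attempt and no reset: what is moved stays moved. The work goes in short steps, Python scripts to look and compute and a tool call to move; the robot and the scene stay as the last step left them, time stands still between calls to the robot, and variables do not carry over. Pictures are saved under pics/ and viewed, at most 14 in all, crops included, and the job is handed in when it is done.

Besides the shell and the picture viewer there is one more tool, called after "Request:" as a command line: name --pt "numbers of a row" for each row, then --argument value for the rest. servo_tool: Moves the arm, as the interface text tells. Its arguments: {"type":"object","properties":{"motion":{"type":"array","items":{"type":"array","items":{"type":"number"}}},"grip_force":{"type":"number"}},"required":["motion"]}

```bash
ls; mkdir -p pics; cat > h.py <<'E'
import numpy as np, cv2
from cell import robot, optics, workorder
def cam(n):
    c=optics.read_camera(n); c['E']=np.array(c['extrinsics']); return c
def cloud(c):
    v,u=np.mgrid[:384,:512]; d=c['depth']
    p=np.stack([(u-c['cx'])/c['fx']*d,-(v-c['cy'])/c['fy']*d,-d],-1)
    R,t=c['E'][:3,:3],c['E'][:3,3]
    return (p-t)@R   # world
def save(c,n): cv2.imwrite('pics/'+n,cv2.cvtColor(c['color'],cv2.COLOR_RGB2BGR))
E
python3 - <<'E'
from h import *
for n in('scene','top'):
    c=cam(n);save(c,n+'0.png');np.savez(n+'0.npz',**{k:v for k,v in c.items()})
    print(n,c['fx'],c['cx'],c['cy'],np.linalg.inv(c['E']).round(3).tolist(),[k for k in c])
print(robot.observe())
E
```

```text
pics
scene 402.4536115534443 255.63822880124306 188.88507136002664 [[0.334, -0.779, 0.53, 1.053], [0.942, 0.277, -0.188, -0.184], [0.0, 0.562, 0.827, 0.944], [0.0, 0.0, 0.0, 1.0]] ['color', 'depth', 'fx', 'fy', 'cx', 'cy', 'extrinsics', 'E']
top 394.90446852240086 259.71040927314385 192.1542077474367 [[0.083, 0.971, -0.224, 0.286], [-0.997, 0.081, -0.019, -0.015], [-0.0, 0.225, 0.974, 1.069], [0.0, 0.0, 0.0, 1.0]] ['color', 'depth', 'fx', 'fy', 'cx', 'cy', 'extrinsics', 'E']
{'time_s': 0.1, 'qpos': array([-1.23562264e+00,  1.24407821e-01,  1.65153164e+00, -3.02900434e-05,
        1.36751201e+00, -8.26050887e-02]), 'joint_vel': array([ 1.40840839e-03, -2.27080186e-03, -4.67349644e-03,  3.39496771e-04,
       -1.39356817e-05,  9.80736910e-04]), 'effort': array([ 3.38957152e-04, -4.18881118e+01, -3.61095428e+01,  7.76950037e-02,
        4.61761176e-02, -5.74902037e-05]), 'tcp_pos': array([ 0.2634951 , -0.59355853,  0.21353416]), 'eef_rot': array([[ 9.13989962e-01,  4.05736295e-01, -6.39441492e-04],
       [ 4.05736780e-01, -9.13988303e-01,  1.74561973e-03],
       [ 1.23819239e-04, -1.85492385e-03, -9.99998272e-01]]), 'contact_force': array([0.03345674, 0.36684757, 0.66786815]), 'moment': array([-0.02978683,  0.00943704, -0.02050475]), 'grip_force': 0.0, 'width': 0.9987188804625309}
```

View pics/scene0.png

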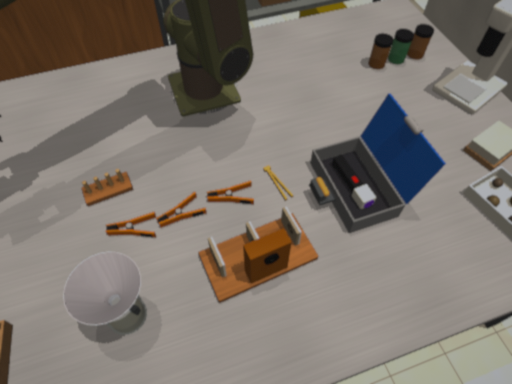

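View pics/top0.png

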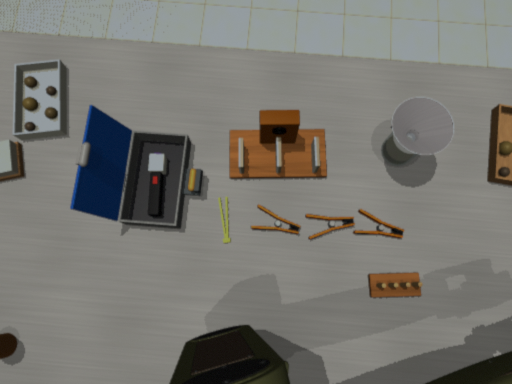

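```bash
cat >> h.py <<'E'
def rect(P):
    (c,s,a)=cv2.minAreaRect((P[:,:2]*1000).astype(np.float32)); return np.round(c,1),np.round(s,1),round(a,1)
def fuse(cs):
    "world points and hsv of several views, valid depth only"
    X,H=[],[]
    for c in cs:
        m=c['depth']>0; X.append(cloud(c)[m]); H.append(cv2.cvtColor(c['color'],cv2.COLOR_RGB2HSV)[m])
    return np.vstack(X),np.vstack(H).astype(int)
def plane(c,m,z):
    v,u=np.nonzero(m); d=np.stack([(u-c['cx'])/c['fx'],-(v-c['cy'])/c['fy'],-np.ones(len(u))],-1)@c['E'][:3,:3]
    o=-c['E'][:3,3]@c['E'][:3,:3]; return o+d*((z-o[2])/d[:,2])[:,None]
def clamps(c):
    hsv=cv2.cvtColor(c['color'],cv2.COLOR_RGB2HSV); P=cloud(c)
    m=((hsv[...,0]>5)&(hsv[...,0]<20)&(hsv[...,1]>170)&(hsv[...,2]>90)).astype(np.uint8)
    m=cv2.morphologyEx(m,cv2.MORPH_CLOSE,np.ones((5,5)))
    n,l,s,_=cv2.connectedComponentsWithStats(m)
    for i in range(1,n):
        if s[i,4]<60: continue
        p=plane(c,l==i,.020)[:,:2]; mu=p.mean(0); w,V=np.linalg.eigh(np.cov(p.T)); a=V[:,1]
        t=(p-mu)@a; q=(p-mu)@V[:,0]
        if np.ptp(q[t>t.max()-.02])>np.ptp(q[t<t.min()+.02]): a=-a; t=-t
        # two arms' centre: use mid of side extents near handle end and jaws
        hand=mu+a*(t.min()); jaw=mu+a*t.max()
        hinge=mu+a*(t.max()-.058)
        print('comp px',s[i,:4],'n',s[i,4],'hinge',hinge.round(4),'grip',(hinge-.045*a).round(4),'yaw',np.degrees(np.arctan2(a[1],a[0])).round(1),'L,W',np.ptp(t).round(3),np.ptp(q).round(3),'z',np.median(P[l==i][:,2]).round(3))
E
python3 - <<'E'
from h import *
cs=[dict(np.load(n+'0.npz')) for n in('top','scene')]
for c in cs: clamps(c); 
t=cs[0];P=cloud(t);hsv=cv2.cvtColor(t['color'],cv2.COLOR_RGB2HSV).astype(int)
for n,(u,v) in dict(oak=(255,165),slab=(279,153),case=(156,221),lid=(97,170),head=(156,162),hnd=(154,200),tab=(300,300),cl=(318,215),floor=(140,200),cat=(192,181)).items(): print(n,hsv[v,u],P[v,u].round(4))
X,H=fuse(cs)
r=(X[:,0]>.3)&(X[:,0]<.75)&(abs(X[:,1]+.05)<.2)
print('amber',rect(X[r&(abs(X[:,2]-.16)<.004)]))
k=r&(abs(X[:,2]-.085)<.005)&(H[:,1]<90)&(X[:,0]<.6); 
_,lab,cen=cv2.kmeans(X[k][:,:2].astype(np.float32),3,None,(3,50,1e-5),5,2)
for i in range(3): print('slab',cen[i],rect(X[k][lab[:,0]==i]),k.sum())
print('base',rect(X[r&(abs(X[:,2]-.02)<.003)&(H[:,1]>140)&(X[:,0]>.42)]))
q=(X[:,1]>.1)&(X[:,1]<.5)&(X[:,0]>.2)&(X[:,0]<.6)
print('caserim',rect(X[q&(abs(X[:,2]-.062)<.003)&(H[:,0]<200)&(H[:,1]<60)]))
b=q&(H[:,0]>105)&(H[:,0]<125)&(H[:,1]>150); L=X[b]; print('lid',b.sum(),L.min(0),L.max(0))
mu=L.mean(0);U,S,V=np.linalg.svd(L-mu,full_matrices=False);print('lid n',V[2],mu,S)
E
```

```text
comp px [260 110  39  14] n 504 hinge [ 0.751  -0.0349] grip [ 0.7548 -0.0798] yaw 94.7 L,W 0.109 0.04 z 0.159
comp px [231 130  95  47] n 2610 hinge [ 0.6388 -0.1087] grip [ 0.6361 -0.0638] yaw -86.6 L,W 0.264 0.14 z 0.019
comp px [252 206  48  28] n 191 hinge [ 0.4465 -0.0486] grip [ 0.4579 -0.0051] yaw -104.6 L,W 0.122 0.061 z 0.023
comp px [355 210  48  28] n 213 hinge [ 0.4566 -0.323 ] grip [ 0.4661 -0.279 ] yaw -102.3 L,W 0.121 0.063 z 0.023
comp px [306 215  48  24] n 191 hinge [ 0.4566 -0.1926] grip [ 0.4486 -0.1483] yaw -79.8 L,W 0.123 0.063 z 0.023
comp px [370 274  50  22] n 748 hinge [ 0.3114 -0.3569] grip [ 0.3168 -0.4016] yaw 96.9 L,W 0.124 0.052 z 0.019
comp px [ 84 174  47  29] n 473 hinge [ 0.3258 -0.364 ] grip [ 0.3205 -0.3193] yaw -83.3 L,W 0.121 0.054 z 0.02
comp px [208 182  45  21] n 319 hinge [ 0.4526 -0.0494] grip [ 0.4553 -0.0044] yaw -93.4 L,W 0.125 0.068 z 0.019
comp px [159 193  46  33] n 347 hinge [ 0.4634 -0.192 ] grip [ 0.4485 -0.1495] yaw -70.6 L,W 0.124 0.069 z 0.019
comp px [107 213  48  23] n 359 hinge [ 0.463  -0.3231] grip [ 0.4649 -0.2782] yaw -9
[... 478 characters left out ...]
or [ 0  5 53] [0.4814 0.3327 0.0035]
cat [ 23 161 150] [0.5308 0.1834 0.0693]
amber (array([690.4, -29.5]), array([ 43.2, 100.4]), 5.1)
slab [ 0.5925569  -0.03871049] (array([592.2, -38.7]), array([14.9, 12.2]), 4.1) 154
slab [0.5883858  0.06149872] (array([587.9,  60.9]), array([24.6, 12.9]), 5.3) 154
slab [ 0.597006   -0.13783666] (array([ 596.9, -138.9]), array([ 5.3, 11.9]), 4.1) 154
base (array([567.1, -74.4]), array([307.9, 329.2]), 5.7)
caserim (array([505.1, 264.8]), array([188.4, 201.8]), 0.2)
lid 6175 [0.41331633 0.36335428 0.06317443] [0.59999312 0.41700593 0.21602019]
lid n [-0.00445651  0.95239081 -0.30484731] [0.50731446 0.38960586 0.14271588] [4.25609996 3.42020164 0.11127587]
```

```bash
cat >> h.py <<'E'
def clamps2(c,zp=.012,sat=90,show=True):
    hsv=cv2.cvtColor(c['color'],cv2.COLOR_RGB2HSV)
    m=((hsv[...,0]>5)&(hsv[...,0]<20)&(hsv[...,1]>sat)&(hsv[...,2]>60)).astype(np.uint8)
    n,l,s,_=cv2.connectedComponentsWithStats(m,connectivity=8); out=[]
    for i in range(1,n):
        if s[i,4]<40: continue
        p=(plane(c,l==i,zp)[:,:2]*1000).astype(np.float32); h=cv2.convexHull(p)
        M=cv2.moments(h); mu=np.array([M['m10'],M['m01']])/M['m00']
        w,V=np.linalg.eigh(np.array([[M['mu20'],M['mu11']],[M['mu11'],M['mu02']]])); a=V[:,1]
        t=(p-mu)@a;q=(p-mu)@V[:,0]
        if np.ptp(q[t>t.max()-20])>np.ptp(q[t<t.min()+20]): a=-a; t=-t
        if not(110<np.ptp(t)<145 and 55<np.ptp(q)<82): continue
        hi=mu+a*((t.max()-58)+(t.min()+72))/2
        r=dict(hinge=hi.round(1),grip=(hi-45*a).round(1),yaw=np.degrees(np.arctan2(a[1],a[0])).round(1),L=round(float(np.ptp(t))),W=round(float(np.ptp(q))),n=int(s[i,4]))
        out.append(r); print(r)
    return out
E
python3 - <<'E'
from h import *
cs=[dict(np.load(n+'0.npz')) for n in('top','scene')]
for c in cs: print('view'); clamps2(c)
X,H=fuse(cs)
r=(X[:,0]>.56)&(X[:,0]<.665)&(abs(X[:,1]+.04)<.13)
for y0 in(.06,-.04,-.14):
    k=(abs(X[:,2]-.085)<.004)&(H[:,1]<110)&(X[:,0]>.56)&(X[:,0]<.665)&(abs(X[:,1]-y0)<.02); print('slab',rect(X[k]),k.sum())
k=(X[:,0]>.54)&(X[:,0]<.76)&(abs(X[:,1]+.035)<.18)&(X[:,2]>.012)
print('rack all',rect(X[k&(H[:,1]>110)]))
q=(X[:,1]>.18)&(X[:,1]<.40)&(X[:,0]>.34)&(X[:,0]<.66)
k=q&(X[:,2]>.025)&(X[:,2]<.066)&~((H[:,0]>100)&(H[:,0]<130)&(H[:,1]>90))&~((H[:,1]>90)&(H[:,0]<40))
print('case',rect(X[k]),np.percentile(X[k],[1,99],axis=0).round(3).tolist())
i=(abs(X[:,1]-.288)<.045)&(abs(X[:,0]-.52)<.105)
for lo,hi in((.033,.047),(.036,.041),(.041,.047)):
    k=i&(X[:,2]>lo)&(X[:,2]<hi);print('lamp',rect(X[k]),k.sum())
k=i&(H[:,2]>120)&(H[:,1]<60)&(X[:,2]>.036)&(X[:,2]<.05);print('head',rect(X[k]),np.median(X[k],0))
k=i&(H[:,2]<60)&(X[:,2]>.03)&(X[:,2]<.05);print('hnd',rect(X[k]),np.median(X[k],0))
E
```

```text
view
{'hinge': array([ 312.5, -373.2]), 'grip': array([ 307.4, -328.5]), 'yaw': np.float64(-83.5), 'L': 136, 'W': 60, 'n': 1104}
view
{'hinge': array([ 67.6, 633.6]), 'grip': array([ 32.9, 662.3]), 'yaw': np.float64(-39.5), 'L': 128, 'W': 58, 'n': 281}
{'hinge': array([578.5, 725.2]), 'grip': array([557.7, 685.4]), 'yaw': np.float64(62.4), 'L': 137, 'W': 81, 'n': 249}
{'hinge': array([445.7, -51.8]), 'grip': array([455.1,  -7.8]), 'yaw': np.float64(-102.0), 'L': 127, 'W': 75, 'n': 489}
slab (array([616.2,  63.6]), array([81.7, 13. ]), 5.4) 291
slab (array([624.2, -35.8]), array([79.2, 12.8]), 5.2) 218
slab (array([ 629.7, -135.4]), array([71.2, 12.8]), 5.7) 256
rack all (array([646.2, -35. ]), array([143.9, 267.4]), 5.5)
case (array([535.5, 273.2]), array([249.4, 186. ]), 0.3) [[0.411, 0.192, 0.026], [0.659, 0.364, 0.065]]
lamp (array([513.4, 289.1]), array([196.2,  87.9]), 0.2) 1491
lamp (array([513.4, 289.4]), array([196.2,  87.3]), 0.2) 816
lamp (array([512.9, 289. ]), array([194. ,  87.1]), 0.4) 487
head (array([584.7, 293.8]), array([50.8, 42.4]), 4.5) [0.58440969 0.29311644 0.04249542]
hnd (array([486.9, 288.6]), array([143.3,  88.8]), 0.2) [0.48787799 0.28384094 0.03794802]
```

```bash
python3 - <<'E'
from h import *
cs=[dict(np.load(n+'0.npz')) for n in('top','scene')]
for c in cs:
    for s in(115,130,145,160,175): print('view',s); clamps2(c,zp=.018,sat=s)
P=[cs[0]['color'][195:245,240:420],cs[1]['color'][170:245,95:265]]
cv2.imwrite('pics/crop0.png',np.vstack([cv2.resize(p[...,::-1],(720,int(720/p.shape[1]*p.shape[0])),interpolation=2) for p in P]))
E
```

```text
view 115
{'hinge': array([ 312.8, -371.7]), 'grip': array([ 308.2, -326.9]), 'yaw': np.float64(-84.2), 'L': 133, 'W': 58, 'n': 1072}
view 130
{'hinge': array([ 311.1, -355.4]), 'grip': array([ 315.7, -400.1]), 'yaw': np.float64(95.9), 'L': 129, 'W': 58, 'n': 1023}
view 145
{'hinge': array([ 311.1, -355.2]), 'grip': array([ 315.8, -400. ]), 'yaw': np.float64(96.0), 'L': 128, 'W': 57, 'n': 969}
view 160
{'hinge': array([ 311., -355.]), 'grip': array([ 316.1, -399.7]), 'yaw': np.float64(96.4), 'L': 127, 'W': 55, 'n': 868}
view 175
view 115
{'hinge': array([583.4, 718.7]), 'grip': array([561.3, 679.5]), 'yaw': np.float64(60.6), 'L': 133, 'W': 71, 'n': 178}
{'hinge': array([450.1, -53.6]), 'grip': array([459.5,  -9.6]), 'yaw': np.float64(-102.0), 'L': 124, 'W': 74, 'n': 429}
{'hinge': array([ 462. , -196.3]), 'grip': array([ 452.4, -152.3]), 'yaw': np.float64(-77.7), 'L': 126, 'W': 75, 'n': 453}
{'hinge': array([ 460.3, -328.9]), 'grip': array([ 469.5, -284.8]), 'yaw': np.float64(-101.8), 'L': 124, 'W': 73, 'n': 465}
view 130
{'hinge': array([ 317.4, -355.8]), 'grip': array([ 322.2, -400.5]), 'yaw': np.float64(96.1), 'L': 126, 'W': 65, 'n': 798}
{'hinge': array([450. , -53.5]), 'grip': array([459.4,  -9.5]), 'yaw': np.float64(-102.1), 'L': 124, 'W': 74, 'n': 388}
view 145
{'hinge': array([ 317.7, -355.7]), 'grip': array([ 322.5, -400.5]), 'yaw': np.float64(96.1), 'L': 125, 'W': 63, 'n': 716}
{'hinge': array([449.3, -52.8]), 'grip': array([458.3,  -8.7]), 'yaw': np.float64(-101.5), 'L': 122, 'W': 71, 'n': 348}
view 160
{'hinge': array([ 317.5, -355.5]), 'grip': array([ 322.6, -400.2]), 'yaw': np.float64(96.5), 'L': 123, 'W': 60, 'n': 621}
view 175
```

View pics/crop0.png

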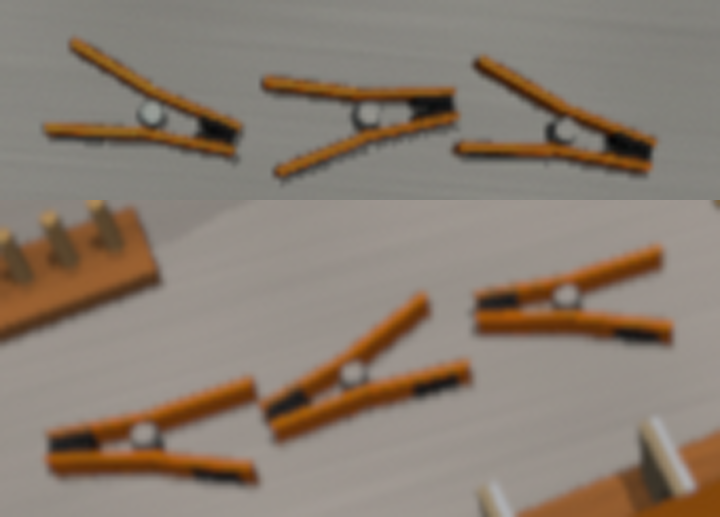

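```bash
cat >> h.py <<'E'
def clamps3(c,zp=.022,sat=90,xr=(.3,.56),verbose=1):
    hsv=cv2.cvtColor(c['color'],cv2.COLOR_RGB2HSV)
    m=((hsv[...,0]>5)&(hsv[...,0]<22)&(hsv[...,1]>sat)&(hsv[...,2]>50)).astype(np.uint8)
    n,l,s,_=cv2.connectedComponentsWithStats(cv2.morphologyEx(m,cv2.MORPH_CLOSE,np.ones((7,7))),connectivity=8); out=[]
    for i in range(1,n):
        mm=(l==i)&(m>0)
        if not 60<mm.sum()<700: continue
        p=(plane(c,mm,zp)[:,:2]*1000).astype(np.float32); h=cv2.convexHull(p)
        M=cv2.moments(h); mu=np.array([M['m10'],M['m01']])/M['m00']
        w,V=np.linalg.eigh(np.array([[M['mu20'],M['mu11']],[M['mu11'],M['mu02']]])); a=V[:,1]
        t=(p-mu)@a;q=(p-mu)@V[:,0]
        if np.ptp(q[t>t.max()-20])>np.ptp(q[t<t.min()+20]): a=-a; t=-t
        hi=mu+a*((t.max()-58)+(t.min()+72))/2
        r=dict(px=s[i,:4],hinge=hi.round(1),grip=(hi-45*a).round(1),yaw=float(np.degrees(np.arctan2(a[1],a[0])).round(1)),L=round(float(np.ptp(t))),W=round(float(np.ptp(q))),n=int(mm.sum()))
        if not(105<r['L']<145 and 50<r['W']<85): continue
        out.append(r); print(r)
    return out
def goto(p,R=None,yaw=None):
    "move needed (tool axes, cm and deg) to TCP p (mm), tool down with tool x at heading yaw (deg)"
    from scipy.spatial.transform import Rotation as Ro
    o=robot.observe(); E=np.array(o['eef_rot'])
    if R is None:
        c,s=np.cos(np.radians(yaw)),np.sin(np.radians(yaw)); R=np.array([[c,s,0],[s,-c,0],[0,0,-1.]])
    d=E.T@(np.array(p)/1000-o['tcp_pos'])*100
    print('t',round(o['time_s'],2),'tcp',o['tcp_pos'].round(4),'shift cm',d.round(2),'turn',np.degrees(Ro.from_matrix(E.T@R).as_rotvec()).round(1))
E
python3 - <<'E'
from h import *
cs=[dict(np.load(n+'0.npz')) for n in('top','scene')]
clamps3(cs[0]);print();clamps3(cs[1],zp=.015)
goto([456,-6,120],yaw=-102)
goto([456,-6,120],yaw=78)
E
```

```text
{'px': array([  0, 142,  22,  39], dtype=int32), 'hinge': array([564.9, 693.5]), 'grip': array([519.9, 693.6]), 'yaw': -0.1, 'L': 112, 'W': 57, 'n': 158}
{'px': array([251, 205,  49,  29], dtype=int32), 'hinge': array([445.4, -53.1]), 'grip': array([455. ,  -9.1]), 'yaw': -102.3, 'L': 125, 'W': 66, 'n': 305}

{'px': array([408,  35,  22,  24], dtype=int32), 'hinge': array([ 67., 795.]), 'grip': array([ 35.5, 827.2]), 'yaw': -45.6, 'L': 140, 'W': 55, 'n': 333}
{'px': array([369,  45,  22,  24], dtype=int32), 'hinge': array([ 67.2, 633.3]), 'grip': array([ 33.8, 663.3]), 'yaw': -41.9, 'L': 135, 'W': 59, 'n': 336}
{'px': array([464, 146,  48,  24], dtype=int32), 'hinge': array([580.1, 722.3]), 'grip': array([559.2, 682.5]), 'yaw': 62.4, 'L': 137, 'W': 80, 'n': 249}
{'px': array([207, 181,  47,  23], dtype=int32), 'hinge': array([447.6, -52.3]), 'grip': array([457. ,  -8.3]), 'yaw': -102.0, 'L': 127, 'W': 75, 'n': 491}
t 0.1 tcp [ 0.2635 -0.5936  0.2135] shift cm [ 41.43 -45.87   9.44] turn [-1.000e-01  1.000e-01  1.259e+02]
t 0.1 tcp [ 0.2635 -0.5936  0.2135] shift cm [ 41.43 -45.87   9.44] turn [ -0.1  -0.1 -54.1]
```

Request:
servo_tool --pt "41.4 -45.9 1.4 0 0 -54 1" --pt "41.4 -45.9 1.4 0 0 -54 1" --pt "41.4 -45.9 1.4 0 0 -54 1" --pt "41.4 -45.9 1.4 0 0 -54 1" --pt "41.4 -45.9 1.4 0 0 -54 1" --pt "41.4 -45.9 1.4 0 0 -54 1" --pt "41.4 -45.9 1.4 0 0 -54 1" --pt "41.4 -45.9 1.4 0 0 -54 1" --grip_force 40

```text
time_s: 1.1
tcp_pos: [0.4191, -0.117, 0.2031]
eef_rot: [[0.209, 0.978, 0.0], [0.978, -0.209, -0.0], [-0.0, 0.0, -1.0]]
contact_force: [1.7, 0.3, 0.8]
width: 1.0
grip_force: 0.0
```

```bash
python3 - <<'E'
from h import *
c=cam('scene');clamps3(c,zp=.015)
goto([456,-8.5,4],yaw=78)
E
```

```text
{'px': array([408,  35,  22,  24], dtype=int32), 'hinge': array([ 66.8, 794.8]), 'grip': array([ 35.1, 826.7]), 'yaw': -45.2, 'L': 140, 'W': 56, 'n': 335}
{'px': array([369,  45,  21,  24], dtype=int32), 'hinge': array([ 67.7, 632.6]), 'grip': array([ 34. , 662.3]), 'yaw': -41.4, 'L': 134, 'W': 58, 'n': 335}
{'px': array([464, 146,  48,  24], dtype=int32), 'hinge': array([580. , 722.2]), 'grip': array([558.9, 682.5]), 'yaw': 62.0, 'L': 137, 'W': 80, 'n': 249}
{'px': array([207, 181,  47,  23], dtype=int32), 'hinge': array([447.6, -52.4]), 'grip': array([457. ,  -8.4]), 'yaw': -102.0, 'L': 127, 'W': 75, 'n': 501}
t 1.15 tcp [ 0.4205 -0.1104  0.2028] shift cm [10.59  1.42 19.94] turn [-0.  -0.3  0.3]
```

Request:
servo_tool --pt "5.3 0.7 0 0 0 0 1" --pt "10.6 1.4 2 0 0 0 1" --pt "10.6 1.4 7 0 0 0 1" --pt "10.6 1.4 12 0 0 0 1" --pt "10.6 1.4 15 0 0 0 1" --pt "10.6 1.4 17 0 0 0 1" --pt "10.6 1.4 17.5 0 0 0 1" --pt "10.6 1.4 17.5 0 0 0 1"

```text
time_s: 2.15
tcp_pos: [0.455, -0.0184, 0.0285]
eef_rot: [[0.209, 0.978, -0.0], [0.978, -0.209, 0.0], [-0.0, -0.0, -1.0]]
contact_force: [0.0, -0.4, 0.2]
width: 1.0
grip_force: 0.0
```

```bash
python3 - <<'E'
from h import *
goto([456.5,-8.5,4],yaw=78)
E
```

```text
t 2.15 tcp [ 0.455  -0.0184  0.0285] shift cm [ 1.   -0.06  2.44] turn [-0.   0.  -0.1]
```

Request:
servo_tool --pt "1.0 0 1 0 0 0 1" --pt "1.0 0 2.4 0 0 0 1" --pt "1.0 0 2.4 0 0 0 0.2" --pt "1.0 0 2.4 0 0 0 0.2" --pt "1.0 0 2.4 0 0 0 0.2" --pt "1.0 0 2.4 0 0 0 0.2" --pt "1.0 0 2.4 0 0 0 0.2" --pt "1.0 0 2.4 0 0 0 0.2"

```text
time_s: 3.15
tcp_pos: [0.4574, -0.0085, 0.0047]
eef_rot: [[0.209, 0.978, 0.001], [0.978, -0.209, -0.0], [0.0, 0.001, -1.0]]
contact_force: [0.7, 0.0, 1.6]
width: 0.426
grip_force: 11.8
```

Request:
servo_tool --pt "0 0 0 0 0 0 0.2" --pt "0 0 0 0 0 0 0.2" --pt "0 0 0 0 0 0 0.2" --pt "0 0 0 0 0 0 0.2" --pt "0 0 -3 0 0 0 0.2" --pt "0 0 -6 0 0 0 0.2" --pt "0 0 -9 0 0 0 0.2" --pt "0 0 -10 0 0 0 0.2"

```text
time_s: 4.15
tcp_pos: [0.4575, -0.0086, 0.1055]
eef_rot: [[0.209, 0.978, 0.002], [0.978, -0.209, -0.0], [0.0, 0.002, -1.0]]
contact_force: [-0.1, 0.3, -0.3]
width: 0.352
grip_force: 39.9
```

```bash
python3 - <<'E'
from h import *
c=cam('scene');save(c,'a1.png')
im=c['color'][150:260,90:290,::-1];cv2.imwrite('pics/a1c.png',cv2.resize(im,None,fx=4,fy=4))
goto([456.5,-8.5,4],yaw=78);print(robot.observe()['width'])
E
```

```text
t 4.2 tcp [ 0.4577 -0.0086  0.1058] shift cm [-0.02 -0.14 10.18] turn [ 0.1 -0.  -0.1]
0.35179812197000765
```

View pics/a1c.png

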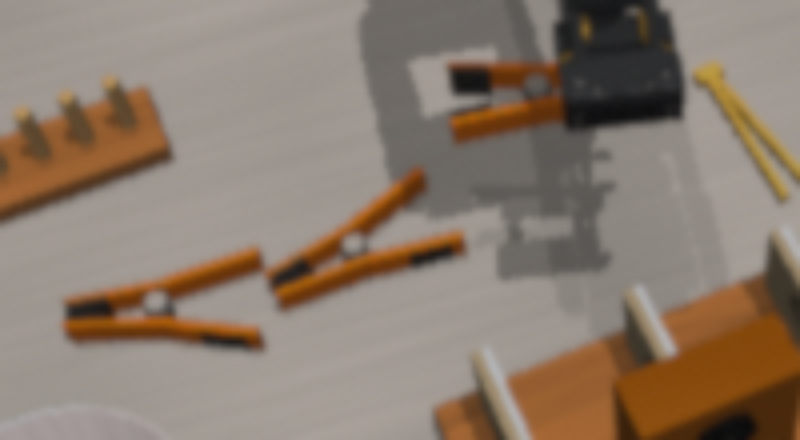

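```bash
python3 - <<'E'
from h import *
c=cam('scene')
m=np.zeros((384,512),bool);m[171,224]=1
h=plane(c,m,.125)[0];o=robot.observe();d=h-o['tcp_pos'];print('hinge rel tool',np.array(o['eef_rot']).T@d*1000)
e=np.array([576.5,60.0]);x=np.array([.9957,.0924])
goto([*(e-124*x),105],yaw=185.3)
E
```

```text
hinge rel tool [-46.77557819   2.38884666 -20.45283028]
t 4.25 tcp [ 0.4572 -0.0085  0.1045] shift cm [ 5.49 -1.6  -0.05] turn [   0.     0.  -107.4]
```

Request:
servo_tool --pt "1 0 0 0 0 -10 0.2" --pt "2 0 0 0 0 -20 0.2" --pt "3 -0.5 0 0 0 -30 0.2" --pt "4 -1 0 0 0 -40 0.2" --pt "5 -1.3 0 0 0 -50 0.2" --pt "5.5 -1.6 0 0 0 -60 0.2" --pt "5.5 -1.6 0 0 0 -70 0.2" --pt "5.5 -1.6 0 0 0 -80 0.2"

```text
time_s: 5.25
tcp_pos: [0.4513, 0.0488, 0.1019]
eef_rot: [[-0.929, 0.37, -0.004], [0.37, 0.929, -0.0], [0.004, -0.002, -1.0]]
contact_force: [-0.6, 0.4, -0.4]
width: 0.349
grip_force: 39.9
```

Request:
servo_tool --pt "0 0 0 0 0 -10 0.2" --pt "0 0 0 0 0 -20 0.2" --pt "0 0 0 0 0 -27.4 0.2" --pt "0 0 2 0 0 -27.4 0.2" --pt "0 0 4 0 0 -27.4 0.2" --pt "0 0 6 0 0 -27.4 0.2" --pt "0 0 6 0 0 -27.4 0.2" --pt "0 0 6 0 0 -27.4 0.2"

```text
time_s: 6.25
tcp_pos: [0.4525, 0.0487, 0.044]
eef_rot: [[-0.996, -0.093, -0.001], [-0.093, 0.996, -0.0], [0.001, 0.0, -1.0]]
contact_force: [1.7, 0.3, -0.9]
width: 0.352
grip_force: 39.9
```

```bash
python3 - <<'E'
from h import *
e=np.array([576.5,60.0]);x=np.array([.9957,.0924])
goto([*(e-64*x),45],yaw=185.3)
c=cam('scene');im=c['color'][150:260,180:380,::-1];cv2.imwrite('pics/a2c.png',cv2.resize(im,None,fx=4,fy=4))
E
```

```text
t 6.25 tcp [0.4525 0.0487 0.044 ] shift cm [-6.05 -0.02 -0.11] turn [ 0.  -0.1  0. ]
```

View pics/a2c.png

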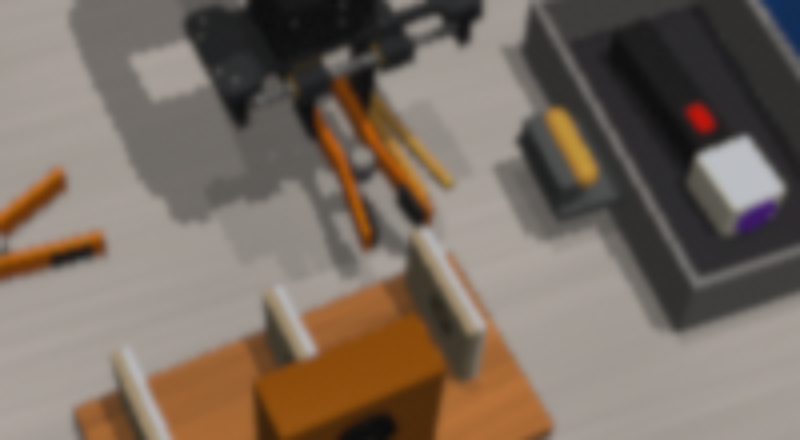

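Request:
servo_tool --pt "-1 0 0 0 0 0 0.2" --pt "-2 0 0 0 0 0 0.2" --pt "-3 0 0 0 0 0 0.2" --pt "-4 0 0 0 0 0 0.2" --pt "-5 0 0 0 0 0 0.2" --pt "-6 0 0 0 0 0 0.2" --pt "-6 0 0 0 0 0 0.2" --pt "-6 0 0 0 0 0 0.2"

```text
time_s: 7.3
tcp_pos: [0.5123, 0.0543, 0.0441]
eef_rot: [[-0.996, -0.093, -0.001], [-0.093, 0.996, 0.0], [0.001, 0.0, -1.0]]
contact_force: [1.1, 0.2, 0.0]
width: 0.356
grip_force: 39.9
```

Request:
servo_tool --pt "0 0 0 0 0 0 0.4" --pt "0 0 0 0 0 0 0.45" --pt "0 0 0 0 0 0 0.5" --pt "0 0 0 0 0 0 0.6" --pt "0 0 0 0 0 0 0.7" --pt "0 0 0 0 0 0 0.75" --pt "0 0 0 0 0 0 0.75" --pt "0 0 0 0 0 0 0.75"

```text
time_s: 8.3
tcp_pos: [0.5127, 0.0542, 0.0444]
eef_rot: [[-0.996, -0.093, 0.0], [-0.093, 0.996, 0.0], [-0.0, 0.0, -1.0]]
contact_force: [-0.2, -0.3, 0.3]
width: 0.747
grip_force: 0.0
```

Request:
servo_tool --pt "0 0 0 0 0 0 0.75" --pt "0 0 -1.5 0 0 0 0.75" --pt "0 0 -3 0 0 0 0.75" --pt "0 0 -6 0 0 0 0.8" --pt "0 0 -10 0 0 0 0.9" --pt "0 0 -13 0 0 0 1" --pt "5 0 -13 0 0 0 1" --pt "10 0 -13 0 0 0 1"

```text
time_s: 9.3
tcp_pos: [0.4127, 0.0448, 0.1764]
eef_rot: [[-0.996, -0.093, 0.003], [-0.093, 0.996, -0.0], [-0.003, -0.0, -1.0]]
contact_force: [-0.1, 0.1, 1.4]
width: 0.998
grip_force: 0.0
```

```bash
python3 - <<'E'
from h import *
c=cam('top');save(c,'a3.png');clamps3(c)
c=cam('scene');clamps3(c,.015);im=c['color'][150:300,80:360,::-1];cv2.imwrite('pics/a3c.png',cv2.resize(im,None,fx=2.8,fy=2.8))
goto([450,-150,4],yaw=102)
E
```

```text
{'px': array([  0, 142,  22,  39], dtype=int32), 'hinge': array([564.3, 691.7]), 'grip': array([519.3, 693.5]), 'yaw': -2.3, 'L': 113, 'W': 56, 'n': 181}
{'px': array([408,  35,  22,  24], dtype=int32), 'hinge': array([ 66.9, 794.9]), 'grip': array([ 35.3, 826.9]), 'yaw': -45.4, 'L': 140, 'W': 57, 'n': 336}
{'px': array([369,  45,  21,  24], dtype=int32), 'hinge': array([ 67.8, 632.6]), 'grip': array([ 34. , 662.4]), 'yaw': -41.4, 'L': 134, 'W': 58, 'n': 336}
{'px': array([464, 146,  48,  24], dtype=int32), 'hinge': array([579.8, 721.9]), 'grip': array([558.5, 682.3]), 'yaw': 61.7, 'L': 137, 'W': 80, 'n': 249}
t 9.4 tcp [0.4098 0.0449 0.1747] shift cm [ -2.18 -19.78  17.07] turn [ 0.   0.  83.3]
```

View pics/a3c.png

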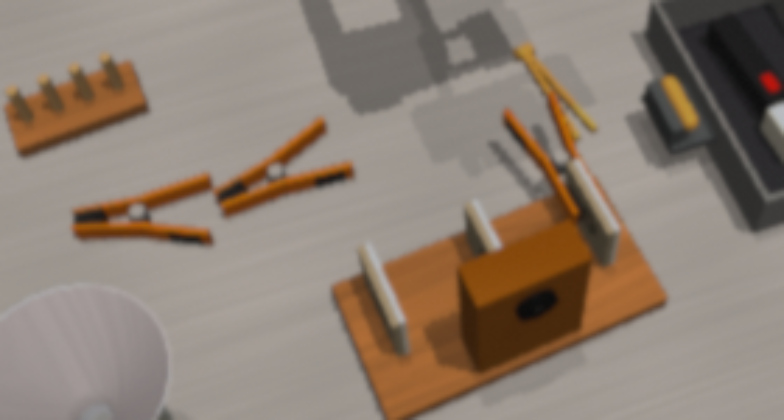

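```bash
cat >> h.py <<'E'
def one(c,u0,u1,v0,v1,zp,sat=90):
    hsv=cv2.cvtColor(c['color'],cv2.COLOR_RGB2HSV)
    m=(hsv[...,0]>5)&(hsv[...,0]<22)&(hsv[...,1]>sat)&(hsv[...,2]>50)
    k=np.zeros_like(m);k[v0:v1,u0:u1]=1;m&=k
    p=(plane(c,m,zp)[:,:2]*1000).astype(np.float32); h=cv2.convexHull(p)
    M=cv2.moments(h); mu=np.array([M['m10'],M['m01']])/M['m00']
    w,V=np.linalg.eigh(np.array([[M['mu20'],M['mu11']],[M['mu11'],M['mu02']]])); a=V[:,1]
    t=(p-mu)@a;q=(p-mu)@V[:,0]
    if np.ptp(q[t>t.max()-20])>np.ptp(q[t<t.min()+20]): a=-a; t=-t
    hi=mu+a*((t.max()-58)+(t.min()+72))/2
    print('hinge',hi.round(1),'grip',(hi-45*a).round(1),'yaw',np.degrees(np.arctan2(a[1],a[0])).round(1),'LW',np.ptp(t),np.ptp(q),m.sum())
    return hi-45*a
E
python3 - <<'E'
from h import *
c=cam('scene');one(c,157,210,185,240,.015);one(c,104,157,205,245,.015)
c=dict(np.load('top0.npz'));one(c,304,354,210,242,.022);one(c,354,406,205,242,.022)
E
```

```text
hinge [ 460.9 -195.9] grip [ 451.3 -151.9] yaw -77.6 LW 127.07433819677118 77.62364390798713 518
hinge [ 458.1 -327.4] grip [ 467.7 -283.5] yaw -102.3 LW 130.17719737595667 74.23301987020844 541
hinge [ 458.1 -196.9] grip [ 449.  -152.8] yaw -78.4 LW 125.37093480596243 65.6472277750238 298
hinge [ 457.3 -325.1] grip [ 465.9 -281. ] yaw -101.0 LW 130.62285020072443 67.68548068093736 343
```

Request:
servo_tool --pt "-0.3 -3 0 0 0 10.4 1" --pt "-0.6 -6 0 0 0 20.8 1" --pt "-0.9 -9 1 0 0 31.2 1" --pt "-1.2 -12 2 0 0 41.6 1" --pt "-1.5 -15 4 0 0 52 1" --pt "-1.8 -18 6 0 0 62.4 1" --pt "-1.9 -20 8 0 0 72.8 1" --pt "-1.9 -20 10 0 0 83.3 1"

```text
time_s: 10.45
tcp_pos: [0.4525, -0.1545, 0.0748]
eef_rot: [[-0.201, 0.98, 0.002], [0.98, 0.201, -0.001], [-0.001, 0.002, -1.0]]
contact_force: [0.4, 0.4, 0.1]
width: 1.001
grip_force: 0.0
```

```bash
python3 - <<'E'
from h import *
goto([450.5,-152,4],yaw=102)
c=cam('scene');one(c,104,157,205,245,.015)
c=cam('top');one(c,354,406,205,242,.022)
E
```

```text
t 10.45 tcp [ 0.4525 -0.1545  0.0748] shift cm [ 0.29 -0.15  7.08] turn [ 0.1  0.1 -0.4]
hinge [ 457.8 -327.2] grip [ 467.1 -283.2] yaw -101.9 LW 130.2099969179469 76.76727757816101 543
hinge [ 453.4 -344.5] grip [ 461.1 -300.1] yaw -99.8 LW 90.75837361279221 48.986766910990234 236
```

Request:
servo_tool --pt "0.3 -0.1 2.5 0 0 0 1" --pt "0.3 -0.1 5 0 0 0 1" --pt "0.3 -0.1 7 0 0 0 1" --pt "0.3 -0.1 7 0 0 0 0.2" --pt "0.3 -0.1 7 0 0 0 0.2" --pt "0.3 -0.1 7 0 0 0 0.2" --pt "0.3 -0.1 7 0 0 0 0.2" --pt "0.3 -0.1 7 0 0 0 0.2"

```text
time_s: 11.55
tcp_pos: [0.4498, -0.1499, 0.0054]
eef_rot: [[-0.209, 0.978, 0.002], [0.978, 0.209, -0.0], [-0.001, 0.002, -1.0]]
contact_force: [0.1, 1.5, 4.9]
width: 0.533
grip_force: 9.1
```

Request:
servo_tool --pt "0 0 0 0 0 0 0.2" --pt "0 0 0 0 0 0 0.2" --pt "0 0 0 0 0 0 0.2" --pt "0 0 0 0 0 0 0.2" --pt "0 0 0 0 0 0 0.2" --pt "0 0 -3 0 0 0 0.2" --pt "0 0 -6 0 0 0 0.2" --pt "0 0 -10 0 0 0 0.2"

```text
time_s: 12.55
tcp_pos: [0.4476, -0.1492, 0.1037]
eef_rot: [[-0.209, 0.978, -0.003], [0.978, 0.209, 0.001], [0.002, -0.003, -1.0]]
contact_force: [0.8, -0.3, -1.3]
width: 0.349
grip_force: 40.0
```

```bash
python3 - <<'E'
from h import *
e=np.array([585.8,-39.5]);x=np.array([.9957,.0924])
goto([*(e-124*x),105],yaw=185.3)
c=cam('scene');im=c['color'][150:260,90:290,::-1];cv2.imwrite('pics/b1.png',cv2.resize(im,None,fx=4,fy=4))
E
```

```text
t 12.55 tcp [ 0.4476 -0.1492  0.1037] shift cm [ 9.3   3.49 -0.12] turn [ -0.1  -0.2 -83.3]
```

View pics/b1.png

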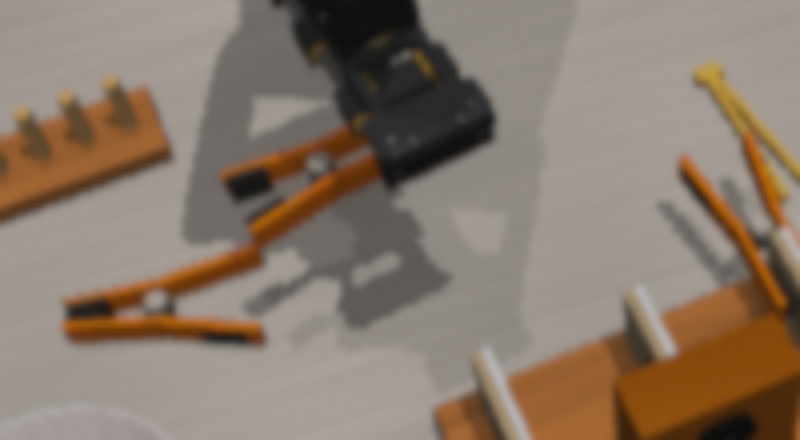

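Request:
servo_tool --pt "1.5 0.4 0 0 0 -10.4 0.2" --pt "3 0.9 0 0 0 -20.8 0.2" --pt "4.5 1.4 0 0 0 -31.2 0.2" --pt "6 2 0 0 0 -41.6 0.2" --pt "7.5 2.6 0 0 0 -52 0.2" --pt "8.5 3.2 0 0 0 -62.4 0.2" --pt "9.3 3.5 0 0 0 -72.8 0.2" --pt "9.3 3.5 0 0 0 -83.3 0.2"

```text
time_s: 13.6
tcp_pos: [0.4633, -0.0509, 0.1035]
eef_rot: [[-0.995, -0.1, -0.001], [-0.1, 0.995, 0.0], [0.001, 0.0, -1.0]]
contact_force: [0.4, -0.5, -0.7]
width: 0.346
grip_force: 40.0
```

Request:
servo_tool --pt "0 0 1 0 0 0 0.2" --pt "0 0 3 0 0 0 0.2" --pt "0 0 5 0 0 0 0.2" --pt "0 0 5.8 0 0 0 0.2" --pt "0 0 5.8 0 0 0 0.2" --pt "0 0 5.8 0 0 0 0.2" --pt "0 0 5.8 0 0 0 0.2" --pt "0 0 5.8 0 0 0 0.2"

```text
time_s: 14.6
tcp_pos: [0.4642, -0.0515, 0.0469]
eef_rot: [[-0.996, -0.093, 0.001], [-0.093, 0.996, -0.0], [-0.001, -0.0, -1.0]]
contact_force: [-0.0, 0.3, -0.6]
width: 0.349
grip_force: 40.0
```

```bash
python3 - <<'E'
from h import *
e=np.array([585.8,-39.5]);x=np.array([.9957,.0924])
goto([*(e-64*x),45],yaw=185.3)
c=cam('scene');im=c['color'][150:260,150:350,::-1];cv2.imwrite('pics/b2.png',cv2.resize(im,None,fx=4,fy=4))
E
```

```text
t 14.6 tcp [ 0.4642 -0.0515  0.0469] shift cm [-5.82  0.07  0.2 ] turn [-0.   0.1  0. ]
```

View pics/b2.png

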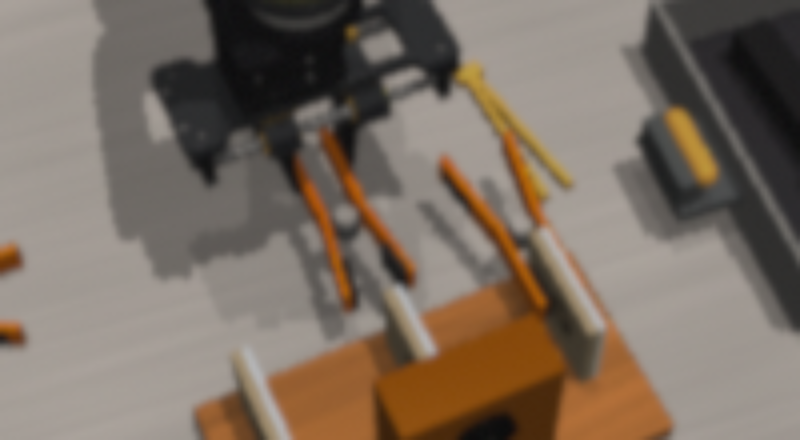

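Request:
servo_tool --pt "-1 0 0 0 0 0 0.2" --pt "-2 0 0.1 0 0 0 0.2" --pt "-3 0.1 0.2 0 0 0 0.2" --pt "-4 0.1 0.2 0 0 0 0.2" --pt "-5 0.1 0.2 0 0 0 0.2" --pt "-5.8 0.1 0.2 0 0 0 0.2" --pt "-5.8 0.1 0.2 0 0 0 0.2" --pt "-5.8 0.1 0.2 0 0 0 0.2"

```text
time_s: 15.65
tcp_pos: [0.5212, -0.045, 0.0442]
eef_rot: [[-0.996, -0.093, -0.001], [-0.093, 0.996, 0.0], [0.0, 0.0, -1.0]]
contact_force: [-0.1, -0.2, -0.7]
width: 0.35
grip_force: 40.0
```

```bash
python3 - <<'E'
from h import *
o=robot.observe();print(o['contact_force'],o['moment'],o['tcp_pos'])
c=cam('scene');im=c['color'][190:260,200:340,::-1];cv2.imwrite('pics/b3.png',cv2.resize(im,None,fx=5,fy=5,interpolation=2))
E
```

```text
[-0.12220059 -0.23561394 -0.66543097] [ 0.08141576 -0.08282318 -0.00625398] [ 0.52119852 -0.04503435  0.04419675]
```

View pics/b3.png

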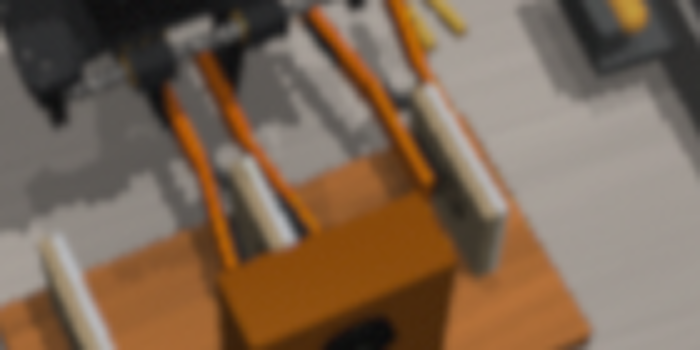

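Request:
servo_tool --pt "0 0 0 0 0 0 0.4" --pt "0 0 0 0 0 0 0.45" --pt "0 0 0 0 0 0 0.5" --pt "0 0 0 0 0 0 0.6" --pt "0 0 0 0 0 0 0.7" --pt "0 0 0 0 0 0 0.75" --pt "0 0 0 0 0 0 0.75" --pt "0 0 0 0 0 0 0.75"

```text
time_s: 16.7
tcp_pos: [0.5215, -0.045, 0.0443]
eef_rot: [[-0.996, -0.093, 0.0], [-0.093, 0.996, 0.0], [-0.0, 0.0, -1.0]]
contact_force: [-0.6, 0.4, -0.5]
width: 0.751
grip_force: 0.0
```

Request:
servo_tool --pt "0 0 0 0 0 0 0.75" --pt "0 0 -1.5 0 0 0 0.75" --pt "0 0 -3 0 0 0 0.75" --pt "0 0 -6 0 0 0 0.8" --pt "0 0 -10 0 0 0 0.9" --pt "0 0 -13 0 0 0 1" --pt "5 0 -13 0 0 0 1" --pt "10 0 -13 0 0 0 1"

```text
time_s: 17.7
tcp_pos: [0.4216, -0.0546, 0.1764]
eef_rot: [[-0.996, -0.094, 0.003], [-0.094, 0.996, -0.001], [-0.003, -0.001, -1.0]]
contact_force: [0.1, -0.6, 0.7]
width: 1.0
grip_force: 0.0
```

```bash
python3 - <<'E'
from h import *
c=cam('scene');p=one(c,90,157,195,255,.015);im=c['color'][150:300,80:360,::-1];cv2.imwrite('pics/b4.png',cv2.resize(im,None,fx=2.8,fy=2.8))
c=cam('top');one(c,340,420,195,255,.022)
goto([466.5,-282,4],yaw=78.2)
E
```

```text
hinge [ 423.8 -334.6] grip [ 389.9 -364.2] yaw 41.2 LW 235.9220452419432 114.81114725905927 693
hinge [ 460.6 -326.8] grip [ 468.2 -282.4] yaw -99.7 LW 126.17593793396262 66.35538315943928 337
t 17.8 tcp [ 0.4187 -0.0543  0.1747] shift cm [ -2.66 -23.11  17.09] turn [  0.    0.  107.1]
```

View pics/b4.png

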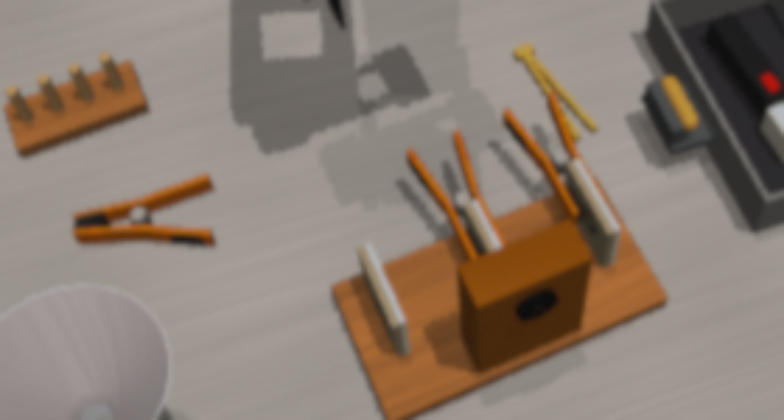

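```bash
python3 - <<'E'
from h import *
c=cam('scene');one(c,100,160,209,242,.015)
X=cloud(cam('top')).reshape(-1,3);k=(X[:,2]>.15)&(X[:,2]<.2)&(X[:,1]<-.25)&(X[:,0]>.4);print(rect(X[k]))
E
```

```text
hinge [ 462.1 -328.7] grip [ 469.9 -284.4] yaw -100.0 LW 127.5666952276337 77.11863499550424 548
(array([ 683.7, -370.2]), array([146.7, 147.5]), 3.1)
```

Request:
servo_tool --pt "-0.3 -3 0 0 0 10.5 1" --pt "-0.6 -6 0 0 0 21 1" --pt "-0.9 -9 0 0 0 31.5 1" --pt "-1.2 -12 0 0 0 42 1" --pt "-1.5 -15 0 0 0 52.5 1" --pt "-1.8 -18 0 0 0 63 1" --pt "-1.9 -20 0 0 0 73.5 1" --pt "-1.9 -20 0 0 0 84 1"

```text
time_s: 18.9
tcp_pos: [0.461, -0.2536, 0.175]
eef_rot: [[-0.189, 0.982, 0.001], [0.982, 0.189, -0.001], [-0.001, 0.001, -1.0]]
contact_force: [0.3, -0.4, 0.3]
width: 1.004
grip_force: 0.0
```

```bash
python3 - <<'E'
from h import *
goto([467.5,-282.5,4],yaw=79)
c=cam('scene');one(c,100,160,209,242,.015)
E
```

```text
t 18.9 tcp [ 0.461  -0.2536  0.175 ] shift cm [-2.94  0.08 17.1 ] turn [ 0.   0.  21.9]
hinge [ 461.8 -327.9] grip [ 470.5 -283.7] yaw -101.2 LW 129.48657567615732 76.9852432706696 562
```

Request:
servo_tool --pt "-1.5 0.1 2 0 0 10.5 1" --pt "-3.0 0.2 5 0 0 21 1" --pt "-3.0 0.2 8 0 0 21 1" --pt "-3.0 0.2 11 0 0 21 1" --pt "-3.0 0.2 14 0 0 21 1" --pt "-3.0 0.2 16 0 0 21 1" --pt "-3.0 0.2 17.1 0 0 21 1" --pt "-3.0 0.2 17.1 0 0 21 1"

```text
time_s: 19.95
tcp_pos: [0.4674, -0.2807, 0.003]
eef_rot: [[0.167, 0.986, -0.001], [0.986, -0.167, 0.0], [0.0, -0.001, -1.0]]
contact_force: [0.3, -0.1, 0.1]
width: 0.999
grip_force: 0.0
```

Request:
servo_tool --pt "0 0 0 0 0 0 0.2" --pt "0 0 0 0 0 0 0.2" --pt "0 0 0 0 0 0 0.2" --pt "0 0 0 0 0 0 0.2" --pt "0 0 0 0 0 0 0.2" --pt "0 0 0 0 0 0 0.2" --pt "0 0 0 0 0 0 0.2" --pt "0 0 0 0 0 0 0.2"

```text
time_s: 20.95
tcp_pos: [0.4678, -0.2811, 0.0038]
eef_rot: [[0.168, 0.986, 0.001], [0.986, -0.168, -0.001], [-0.0, 0.001, -1.0]]
contact_force: [1.4, 0.0, 3.4]
width: 0.355
grip_force: 39.5
```

Request:
servo_tool --pt "0 0 0 0 0 0 0.2" --pt "0 0 0 0 0 0 0.2" --pt "0 0 -2 0 0 0 0.2" --pt "0 0 -4 0 0 0 0.2" --pt "0 0 -6 0 0 0 0.2" --pt "0 0 -8 0 0 0 0.2" --pt "0 0 -10 0 0 0 0.2" --pt "0 0 -10 0 0 0 0.2"

```text
time_s: 21.95
tcp_pos: [0.4686, -0.2817, 0.1061]
eef_rot: [[0.168, 0.986, 0.004], [0.986, -0.168, -0.003], [-0.002, 0.004, -1.0]]
contact_force: [0.2, -0.8, -1.1]
width: 0.353
grip_force: 39.5
```

```bash
python3 - <<'E'
from h import *
e=np.array([595.0,-139.1]);x=np.array([.9957,.0924])
goto([*(e-124*x),105],yaw=185.3)
c=cam('scene');im=c['color'][150:260,60:260,::-1];cv2.imwrite('pics/c1.png',cv2.resize(im,None,fx=4,fy=4))
E
```

```text
t 21.95 tcp [ 0.4686 -0.2817  0.1061] shift cm [12.98 -1.91  0.07] turn [ 1.00e-01  3.00e-01 -1.05e+02]
```

View pics/c1.png

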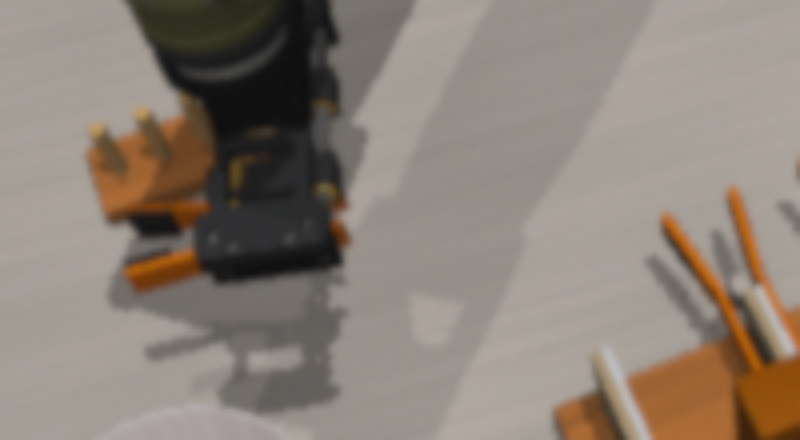

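Request:
servo_tool --pt "2.5 -0.3 0 0 0 -10.5 0.2" --pt "5 -0.6 0 0 0 -21 0.2" --pt "7.5 -1 0 0 0 -31.5 0.2" --pt "10 -1.4 0 0 0 -42 0.2" --pt "12 -1.8 0 0 0 -52.5 0.2" --pt "13 -1.9 0 0 0 -63 0.2" --pt "13 -1.9 0 0 0 -73.5 0.2" --pt "13 -1.9 0 0 0 -84 0.2"

```text
time_s: 23.0
tcp_pos: [0.4694, -0.1488, 0.1019]
eef_rot: [[-0.965, 0.264, -0.003], [0.264, 0.965, 0.001], [0.003, 0.0, -1.0]]
contact_force: [0.5, 0.5, -0.8]
width: 0.352
grip_force: 39.5
```

Request:
servo_tool --pt "0 0 0 0 0 -10.5 0.2" --pt "0 0 1 0 0 -21 0.2" --pt "0 0 3 0 0 -21 0.2" --pt "0 0 5 0 0 -21 0.2" --pt "0 0 6.2 0 0 -21 0.2" --pt "0 0 6.2 0 0 -21 0.2" --pt "0 0 6.2 0 0 -21 0.2" --pt "0 0 6.2 0 0 -21 0.2"

```text
time_s: 24.0
tcp_pos: [0.4711, -0.1497, 0.0423]
eef_rot: [[-0.996, -0.093, 0.002], [-0.093, 0.996, -0.001], [-0.002, -0.001, -1.0]]
contact_force: [-0.7, 0.6, -1.1]
width: 0.353
grip_force: 39.5
```

```bash
python3 - <<'E'
from h import *
e=np.array([595.0,-139.1]);x=np.array([.9957,.0924])
goto([*(e-64*x),45],yaw=185.3)
c=cam('scene');im=c['color'][160:270,120:320,::-1];cv2.imwrite('pics/c2.png',cv2.resize(im,None,fx=4,fy=4))
E
```

```text
t 24.0 tcp [ 0.4711 -0.1497  0.0423] shift cm [-6.04 -0.09 -0.26] turn [-0.   0.1  0. ]
```

View pics/c2.png

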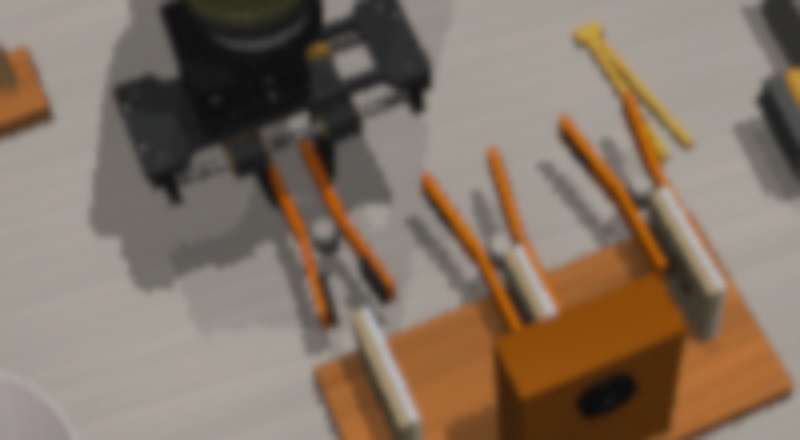

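Request:
servo_tool --pt "-1 0 0 0 0 0 0.2" --pt "-2 0 -0.1 0 0 0 0.2" --pt "-3 -0.1 -0.2 0 0 0 0.2" --pt "-4 -0.1 -0.2 0 0 0 0.2" --pt "-5 -0.1 -0.2 0 0 0 0.2" --pt "-6 -0.1 -0.2 0 0 0 0.2" --pt "-6 -0.1 -0.2 0 0 0 0.2" --pt "-6 -0.1 -0.2 0 0 0 0.2"

```text
time_s: 25.05
tcp_pos: [0.5299, -0.1447, 0.0431]
eef_rot: [[-0.996, -0.093, -0.001], [-0.093, 0.996, 0.0], [0.001, 0.0, -1.0]]
contact_force: [-0.4, 0.6, -1.3]
width: 0.352
grip_force: 39.5
```

Request:
servo_tool --pt "0 0 0 0 0 0 0.4" --pt "0 0 0 0 0 0 0.45" --pt "0 0 0 0 0 0 0.5" --pt "0 0 0 0 0 0 0.6" --pt "0 0 0 0 0 0 0.7" --pt "0 0 0 0 0 0 0.75" --pt "0 0 0 0 0 0 0.75" --pt "0 0 0 0 0 0 0.75"

```text
time_s: 26.05
tcp_pos: [0.5301, -0.1446, 0.0432]
eef_rot: [[-0.996, -0.093, -0.0], [-0.093, 0.996, 0.0], [0.0, 0.0, -1.0]]
contact_force: [-0.4, 0.5, 0.2]
width: 0.75
grip_force: 0.0
```

Request:
servo_tool --pt "0 0 0 0 0 0 0.75" --pt "0 0 -1.5 0 0 0 0.75" --pt "0 0 -3 0 0 0 0.75" --pt "0 0 -6 0 0 0 0.8" --pt "0 0 -10 0 0 0 0.8" --pt "0 0 -13 0 0 0 0.8" --pt "5 0 -16 0 0 0 0.8" --pt "10 0 -20 0 0 0 0.8"

```text
time_s: 27.05
tcp_pos: [0.4305, -0.1538, 0.2441]
eef_rot: [[-0.996, -0.094, -0.0], [-0.094, 0.996, -0.0], [0.0, -0.0, -1.0]]
contact_force: [1.1, -0.5, -0.2]
width: 0.801
grip_force: 0.0
```

```bash
python3 - <<'E'
from h import *
cs=[cam('top'),cam('scene')]; c=cs[1]
save(c,'c3.png')
X,H=fuse(cs)
# clamps on slabs: orange points at clamp height
k=(X[:,2]>.05)&(X[:,2]<.075)&(X[:,0]>.4)&(X[:,0]<.6)&(H[:,1]>90)&(H[:,0]<22)&(abs(X[:,1]+.04)<.16)
P=X[k];R=np.array([[.9957,.0924],[-.0924,.9957]]);q=(P[:,:2]*1000-[645.5,-34])@R.T
for y in(100,0,-100):
    w=q[abs(q[:,1]-y)<45]; print(y,len(w),w.min(0).round(),w.max(0).round(),'z',np.median(P[abs(q[:,1]-y)<45][:,2]))
# lamp
for c,n in zip(cs,('top','scene')):
    hsv=cv2.cvtColor(c['color'],cv2.COLOR_RGB2HSV).astype(int);Pc=cloud(c)
    roi=(abs(Pc[...,0]-.53)<.13)&(abs(Pc[...,1]-.288)<.07)
    w=plane(c,roi&(hsv[...,2]>130)&(hsv[...,1]<50)&(Pc[...,2]>.035)&(Pc[...,2]<.05),.043); print(n,'head',rect(w))
    d=roi&(hsv[...,2]<42)&(Pc[...,2]>.025)&(Pc[...,2]<.046);  p=plane(c,d,.039);print(n,'hnd',d.sum(),rect(p))
    rd=roi&(hsv[...,1]>150)&((hsv[...,0]<8)|(hsv[...,0]>172))&(hsv[...,2]>80);print('red',plane(c,rd,.04).mean(0),rd.sum())
    f=roi&(Pc[...,2]<.012);print('floor V',np.percentile(hsv[...,2][f],[5,50,95]))
print(robot.observe()['tcp_pos'])
E
```

```text
100 482 [-150.   73.] [-36. 126.] z 0.061799648055729434
0 437 [-148.  -27.] [-44.  26.] z 0.06121232023868781
-100 321 [-145. -127.] [-54. -73.] z 0.06260131513437883
top head (array([582.1, 293.3]), array([45.4, 40.5]), 4.7)
top hnd 585 (array([540.9, 304.7]), array([129.3, 248.7]), 84.2)
red [0.53310995 0.28976187 0.04      ] 43
floor V [ 26.  61. 103.]
scene head (array([586.6, 292.7]), array([51.3, 41.5]), 3.8)
scene hnd 342 (array([499.9, 282.8]), array([114.2,  36.9]), 4.4)
red [0.53401595 0.29058449 0.04      ] 39
floor V [32. 45. 74.]
[ 0.43157134 -0.15527927  0.24985394]
```

```bash
cat >> h.py <<'E'
def Rt(yaw,tilt):
    from scipy.spatial.transform import Rotation as Ro
    c,s=np.cos(np.radians(yaw)),np.sin(np.radians(yaw)); R=np.array([[c,s,0],[s,-c,0],[0,0,-1.]])
    return R@Ro.from_euler('x',-tilt,degrees=True).as_matrix()
E
python3 - <<'E'
from h import *
R=Rt(184.8,6);print(R.round(3))
goto([524.5,288,160],R)
E
```

```text
[[-0.996 -0.083 -0.009]
 [-0.084  0.991  0.104]
 [ 0.     0.105 -0.995]]
t 27.15 tcp [ 0.4316 -0.1553  0.2499] shift cm [-13.21  43.36   8.82] turn [-6.4  0.6  0.5]
```

Request:
servo_tool --pt "-2 6 0 -2 0 0 0.6" --pt "-4 12 0 -4 0 0 0.6" --pt "-6 18 0 -6 0 0 0.6" --pt "-8 24 1 -6 0 0 0.6" --pt "-10 30 3 -6 0 0 0.6" --pt "-12 36 5 -6 0 0 0.6" --pt "-13.2 42 7 -6 0 0 0.6" --pt "-13.2 43.4 8.3 -6 0 0 0.6"

```text
time_s: 28.15
tcp_pos: [0.5228, 0.2936, 0.1588]
eef_rot: [[-0.995, -0.095, -0.01], [-0.096, 0.99, 0.105], [-0.0, 0.105, -0.994]]
contact_force: [-0.1, -0.5, -0.1]
width: 0.604
grip_force: 0.0
```

Request:
servo_tool --pt "0 0 0 0 0 0 0.6" --pt "0 0 0 0 0 0 0.6" --pt "0 0 0 0 0 0 0.6" --pt "0 0 0 0 0 0 0.6" --pt "0 0 0 0 0 0 0.6" --pt "0 0 0 0 0 0 0.6" --pt "0 0 0 0 0 0 0.6" --pt "0 0 0 0 0 0 0.6"

```text
time_s: 29.15
tcp_pos: [0.5228, 0.2904, 0.1594]
eef_rot: [[-0.996, -0.093, -0.01], [-0.093, 0.99, 0.104], [0.0, 0.105, -0.995]]
contact_force: [-0.5, -0.9, 0.9]
width: 0.602
grip_force: 0.0
```

```bash
python3 - <<'E'
from h import *
R=Rt(184.8,6)
goto([524.5,288,60],R);goto([524.5,288,22],R)
E
```

```text
t 29.15 tcp [0.5228 0.2904 0.1594] shift cm [-0.14 -1.29  9.85] turn [ 0.  -0.1  0.5]
t 29.15 tcp [0.5228 0.2904 0.1594] shift cm [-0.14 -1.69 13.63] turn [ 0.  -0.1  0.5]
```

Request:
servo_tool --pt "-0.1 -0.5 2 0 0 0.5 0.6" --pt "-0.1 -0.7 4.5 0 0 0.5 0.6" --pt "-0.1 -0.95 7 0 0 0.5 0.6" --pt "-0.1 -1.2 9 0 0 0.5 0.6" --pt "-0.1 -1.4 11 0 0 0.5 0.6" --pt "-0.1 -1.6 12.5 0 0 0.5 0.6" --pt "-0.1 -1.7 13.6 0 0 0.5 0.6" --pt "-0.1 -1.7 13.6 0 0 0.5 0.6"

```text
time_s: 30.15
tcp_pos: [0.5236, 0.2877, 0.0214]
eef_rot: [[-0.996, -0.084, -0.011], [-0.084, 0.991, 0.104], [0.002, 0.104, -0.995]]
contact_force: [-0.1, 0.8, -0.1]
width: 0.599
grip_force: 0.0
```

Request:
servo_tool --pt "0 0 0 0 0 0 0.2" --pt "0 0 0 0 0 0 0.2" --pt "0 0 0 0 0 0 0.2" --pt "0 0 0 0 0 0 0.2" --pt "0 0 0 0 0 0 0.2" --pt "0 0 0 0 0 0 0.2" --pt "0 0 0 0 0 0 0.2" --pt "0 0 0 0 0 0 0.2" --grip_force 30

```text
time_s: 31.15
tcp_pos: [0.5246, 0.2884, 0.0233]
eef_rot: [[-0.996, -0.084, -0.009], [-0.084, 0.991, 0.105], [-0.0, 0.106, -0.994]]
contact_force: [-2.1, 2.0, 6.4]
width: 0.318
grip_force: 29.6
```

Request:
servo_tool --pt "0 0.1 -1 0 0 0 0.2" --pt "0 0.3 -3 0 0 0 0.2" --pt "0 0.6 -6 0 0 0 0.2" --pt "0 1.0 -9 0 0 0 0.2" --pt "0 1.3 -12 0 0 0 0.2" --pt "0 1.7 -16 0 0 0 0.2" --pt "0 1.9 -18 3 0 0 0.2" --pt "0 1.9 -18 6 0 0 0.2"

```text
time_s: 32.15
tcp_pos: [0.5257, 0.288, 0.2077]
eef_rot: [[-0.996, -0.084, 0.005], [-0.084, 0.996, 0.0], [-0.005, -0.0, -1.0]]
contact_force: [0.3, -0.3, -2.9]
width: 0.322
grip_force: 29.3
```

```bash
python3 - <<'E'
from h import *
goto([500,-47.5,180],yaw=185.3);print(robot.observe()['width'])
E
```

```text
t 32.15 tcp [0.5257 0.288  0.2077] shift cm [  5.38 -33.22   2.74] turn [-0.   0.3 -0.5]
0.3216435452439178
```

Request:
servo_tool --pt "0.7 -4 0 0 0 -0.5 0.2" --pt "1.4 -8 0 0 0 -0.5 0.2" --pt "2.1 -12.5 0 0 0 -0.5 0.2" --pt "2.8 -17 0 0 0 -0.5 0.2" --pt "3.5 -22 0 0 0 -0.5 0.2" --pt "4.2 -27 1 0 0 -0.5 0.2" --pt "5 -31 2 0 0 -0.5 0.2" --pt "5.4 -33.2 2.7 0 0 -0.5 0.2"

```text
time_s: 33.15
tcp_pos: [0.4977, -0.0495, 0.1768]
eef_rot: [[-0.996, -0.091, -0.001], [-0.091, 0.996, -0.001], [0.001, -0.001, -1.0]]
contact_force: [-0.6, -0.4, -2.0]
width: 0.322
grip_force: 29.3
```

Request:
servo_tool --pt "0 0 1 0 0 0 0.2" --pt "0 0 2 0 0 0 0.2" --pt "0 0 3 0 0 0 0.2" --pt "0 0 4 0 0 0 0.2" --pt "0 0 5 0 0 0 0.2" --pt "0 0 5.7 0 0 0 0.2" --pt "0 0 5.7 0 0 0 0.2" --pt "0 0 5.7 0 0 0 0.2"

```text
time_s: 34.15
tcp_pos: [0.4987, -0.0475, 0.1197]
eef_rot: [[-0.996, -0.093, -0.0], [-0.093, 0.996, -0.0], [0.0, -0.0, -1.0]]
contact_force: [0.1, 1.1, -2.0]
width: 0.321
grip_force: 29.3
```

```bash
python3 - <<'E'
from h import *
o=robot.observe();print(o['tcp_pos'],o['eef_rot'].round(3))
cs=[cam('top'),cam('scene')]
R=np.array([[.9957,.0924],[-.0924,.9957]])
for c,n in zip(cs,'ts'):
    X,H=fuse([c])
    k=(H[:,2]>110)&(H[:,1]<60)&(X[:,2]>.135)&(X[:,2]<.155)&(abs(X[:,0]-.56)<.06)&(abs(X[:,1]+.04)<.06)
    P=X[k];w,V=np.linalg.eigh(np.cov(P.T));q=(P[:,:2]*1000-[645.5,-34])@R.T
    print(n,'head top',rect(P),'z',np.median(P[:,2]),'n',V[:,0].round(3),'rack x,y range',np.percentile(q,[1,50,99],axis=0).round(1).tolist())
    # same by colour onto plane z=.144
    hsv=cv2.cvtColor(c['color'],cv2.COLOR_RGB2HSV).astype(int);Pc=cloud(c)
    m=(hsv[...,0]>115)&(hsv[...,0]<165)&(hsv[...,1]>100)&(Pc[...,2]>.08)&(Pc[...,0]<.7)&(abs(Pc[...,1]+.04)<.08)
    if m.sum(): print('violet',m.sum(),((Pc[m][:,:2]*1000-[645.5,-34])@R.T).mean(0),Pc[m][:,2].mean())
c=cs[1];k=c['color'][190:300,200:340,::-1];cv2.imwrite('pics/l1.png',cv2.resize(k,None,fx=5,fy=5,interpolation=2))
E
```

```text
[ 0.4986985  -0.04752772  0.11974221] [[-0.996 -0.093 -0.   ]
 [-0.093  0.996 -0.   ]
 [ 0.    -0.    -1.   ]]
  avg = a.mean(axis, **keepdims_kw)
  ret = um.true_divide(
<stdin>:8: RuntimeWarning: Degrees of freedom <= 0 for slice
  c *= np.true_divide(1, fact)
  c *= np.true_divide(1, fact)
Traceback (most recent call last):
numpy.linalg.LinAlgError: Eigenvalues did not converge
```

Top view is probably occluded by the arm; use the scene view.

```bash
python3 - <<'E'
from h import *
c=cam('scene');R=np.array([[.9957,.0924],[-.0924,.9957]])
k=c['color'][170:280,180:340,::-1];cv2.imwrite('pics/l1.png',cv2.resize(k,None,fx=5,fy=5,interpolation=2))
hsv=cv2.cvtColor(c['color'],cv2.COLOR_RGB2HSV).astype(int);X=cloud(c)
q=(X[...,:2]*1000-[645.5,-34])@R.T
m=(hsv[...,2]>100)&(hsv[...,1]<70)&(X[...,2]>.1)&(X[...,2]<.165)&(q[...,0]>-140)&(q[...,0]<-40)&(abs(q[...,1])<40)
print(m.sum());
if m.sum(): 
    print('all',np.percentile(np.c_[q[m],X[m][:,2]*1000],[2,25,50,75,98],axis=0).round(1).tolist())
    t=m&(X[...,2]>np.percentile(X[m][:,2],98)-.008)
    P=np.c_[q[t],X[t][:,2]*1000];w,V=np.linalg.eigh(np.cov(P.T));print('top face n',V[:,0].round(3),w.round(1),P.mean(0))
m=(hsv[...,0]>115)&(hsv[...,0]<165)&(hsv[...,1]>100)&(X[...,2]>.08)&(abs(q[...,1])<80)&(q[...,0]<60)
print('violet',m.sum(),np.c_[q[m],X[m][:,2]*1000].mean(0) if m.sum() else '')
m=(hsv[...,2]<60)&(X[...,2]>.09)&(X[...,2]<.155)&(q[...,0]>10)&(abs(q[...,1])<45); print('dark on amber far face?',m.sum())
E
```

```text
379
all [[-110.9, -20.7, 113.8], [-97.4, -13.9, 136.8], [-82.0, -2.0, 139.4], [-69.1, 10.1, 140.9], [-62.4, 20.2, 143.2]]
top face n [0.009 0.058 0.998] [  3.2 146.5 212.1] [-85.49345838  -0.29029471 139.7368702 ]
violet 57 [-61.58059356  -0.13029263 120.29955405]
dark on amber far face? 127
```

View pics/l1.png

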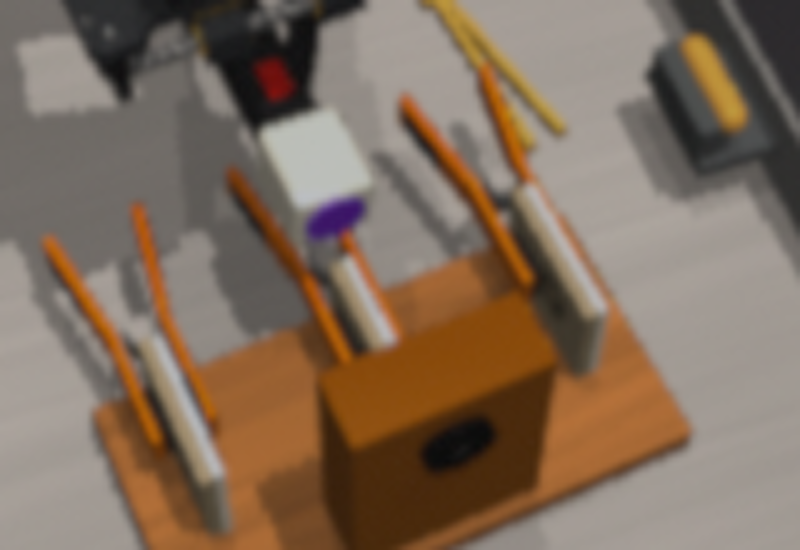

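Request:
servo_tool --pt "0 0 -0.2 -1 0 0 0.2" --pt "0 0 -0.4 -2 0 0 0.2" --pt "0 0 -0.45 -3 0 0 0.2" --pt "0 0 -0.45 -3 0 0 0.2" --pt "0 0 -0.45 -3 0 0 0.2" --pt "0 0 -0.45 -3 0 0 0.2" --pt "0 0 -0.45 -3 0 0 0.2" --pt "0 0 -0.45 -3 0 0 0.2"

```text
time_s: 35.3
tcp_pos: [0.4984, -0.0474, 0.1239]
eef_rot: [[-0.996, -0.093, -0.006], [-0.093, 0.994, 0.052], [0.001, 0.052, -0.999]]
contact_force: [0.4, 0.1, -2.2]
width: 0.323
grip_force: 29.3
```

```bash
cat > lamp.py <<'E'
from h import *
R=np.array([[.9957,.0924],[-.0924,.9957]])
V=[];Q=[]
for i in range(3):
    c=cam('scene');hsv=cv2.cvtColor(c['color'],cv2.COLOR_RGB2HSV).astype(int);X=cloud(c)
    q=np.dstack([(X[...,:2]*1000-[645.5,-34])@R.T,X[...,2]*1000])
    m=(hsv[...,2]>100)&(hsv[...,1]<70)&(q[...,2]>115)&(q[...,0]>-115)&(q[...,0]<-55)&(abs(q[...,1])<30)
    t=m&(q[...,2]>np.percentile(q[m][:,2],98)-8);Q.append(q[t])
    m=(hsv[...,0]>115)&(hsv[...,0]<165)&(hsv[...,1]>100)&(q[...,2]>80)&(abs(q[...,1])<80)&(q[...,0]<60);V.append(q[m])
P=np.vstack(Q);V=np.vstack(V)
A=np.linalg.lstsq(np.c_[P[:,:2]-P.mean(0)[:2],np.ones(len(P))],P[:,2],rcond=None)[0]
print('top slope pitch,roll',A.round(3),'centre',P.mean(0).round(1),'rect',cv2.minAreaRect(P[:,:2].astype(np.float32)),'lens',V.mean(0).round(1))
o=robot.observe();print(o['time_s'],o['tcp_pos'],o['eef_rot'].round(3).tolist())
E
python3 lamp.py
```

```text
top slope pitch,roll [-1.41000e-01  2.79000e-01  1.45634e+02] centre [-86.   -0.2 145.6] rect ((-86.89506530761719, 3.1374740600585938), (49.88505935668945, 52.04767608642578), 86.50776672363281) lens [-62.1  -0.2 123.8]
35.45 [ 0.49841003 -0.04743967  0.12389284] [[-0.996, -0.093, -0.006], [-0.093, 0.994, 0.052], [0.001, 0.052, -0.999]]
```

```bash
sed -i 's/^A=.*/for _ in range(4):\n    A=np.linalg.lstsq(np.c_[P[:,:2]-[-86,0],np.ones(len(P))],P[:,2],rcond=None)[0]; r=P[:,2]-np.c_[P[:,:2]-[-86,0],np.ones(len(P))]@A; P=P[abs(r-np.median(r))<max(2.5,1.2*np.median(abs(r-np.median(r))))]; print(A.round(3),len(P))/; s/-8);Q/-8)\&(abs(q[...,1])<17)\&(abs(q[...,0]+86)<19);Q/; s/>115)&(q\[...,0\]>-115)/>132)\&(q[...,0]>-115)/' lamp.py; python3 lamp.py
```

```text
[-1.67000e-01  1.22000e-01  1.45261e+02] 378
[-8.90000e-02  3.50000e-02  1.44053e+02] 376
[-8.80000e-02  3.30000e-02  1.44067e+02] 376
[-8.80000e-02  3.30000e-02  1.44067e+02] 376
top slope pitch,roll [-8.80000e-02  3.30000e-02  1.44067e+02] centre [-8.53e+01 -1.00e-01  1.44e+02] rect ((-85.89356231689453, -0.0306396484375), (38.06428909301758, 33.589111328125), 0.7207951545715332) lens [-6.210e+01 -1.000e-01  1.237e+02]
35.6 [ 0.49842446 -0.04748439  0.12390521] [[-0.996, -0.093, -0.006], [-0.093, 0.994, 0.052], [0.001, 0.052, -0.999]]
```

```bash
cat > lamp2.py <<'E'
from h import *
R=np.array([[.9957,.0924],[-.0924,.9957]])
D=[];C=[]
for i in range(8):
    c=cam('scene');D.append(c['depth'])
D=np.array(D);print('frame std med',np.median(D.std(0)))
c['depth']=np.median(D,0);X=cloud(c);q=np.dstack([(X[...,:2]*1000-[645.5,-34])@R.T,X[...,2]*1000])
hsv=cv2.cvtColor(c['color'],cv2.COLOR_RGB2HSV).astype(int)
def fit(m,n,er=3):
    m=cv2.erode(m.astype(np.uint8),np.ones((er,er)))>0; P=q[m]; ce=np.median(P,0)
    for _ in range(5):
        A,*_r=np.linalg.lstsq(np.c_[P[:,:2]-ce[:2],np.ones(len(P))],P[:,2],rcond=None); r=P[:,2]-np.c_[P[:,:2]-ce[:2],np.ones(len(P))]@A; P=P[abs(r)<2.5*r.std()+.01]
    print(n,len(P),'slope',A.round(3),'sd',r.std().round(2),'ctr',ce.round(1),'ext',np.ptp(P,axis=0).round())
wh=(hsv[...,1]<70)&(hsv[...,2]>100)
print('V levels',np.percentile(hsv[...,2][wh&(abs(q[...,1])<25)&(abs(q[...,0]+86)<25)&(q[...,2]>110)],[5,25,50,75,95]))
hi=wh&(abs(q[...,1])<30)&(q[...,0]>-118)&(q[...,0]<-50)&(q[...,2]>105)
vt=np.percentile(hsv[...,2][hi],60)-15
fit(hi&(hsv[...,2]>vt),'head');fit(hi&(hsv[...,2]>vt),'head',5)
fit((abs(q[...,2]-160)<10)&(abs(q[...,0]-45)<25)&(abs(q[...,1])<55),'amber')
for y in(100,0,-100): fit(wh&(abs(q[...,2]-85)<8)&(abs(q[...,1]-y)<10)&(q[...,0]<25),'slab',1)
v=(hsv[...,0]>115)&(hsv[...,0]<165)&(hsv[...,1]>100)&(q[...,2]>80)&(abs(q[...,1])<80)&(q[...,0]<60)
ys,xs=np.nonzero(v);print('lens px',xs.mean(),ys.mean(),q[v].mean(0).round(1))
print(robot.observe()['time_s'])
E
python3 lamp2.py
```

```text
frame std med 0.0018907873
V levels [106.05 158.25 186.   189.   189.  ]
head 169 slope [-0.00000e+00 -5.40000e-02  1.44075e+02] sd 0.54 ctr [-8.510e+01  1.000e-01  1.441e+02] ext [37. 30.  3.]
head 105 slope [ 1.00000e-03 -6.20000e-02  1.44129e+02] sd 0.51 ctr [-85.   -0.  144.1] ext [30. 24.  3.]
amber 639 slope [-1.00000e-02  2.00000e-03  1.60364e+02] sd 0.54 ctr [ 48.6  -1.8 160.4] ext [35. 94.  3.]
slab 96 slope [-4.0000e-03 -4.7000e-02  8.5541e+01] sd 0.55 ctr [-16.7 101.8  85.5] ext [79. 12.  3.]
slab 59 slope [9.0000e-03 1.0000e-03 8.5557e+01] sd 0.5 ctr [-33.4   2.1  85.5] ext [51. 11.  2.]
slab 106 slope [-1.0000e-03  7.6000e-02  8.5482e+01] sd 0.54 ctr [-17.7 -97.8  85.5] ext [79. 12.  3.]
lens px 246.69642857142858 212.32142857142858 [-62.1   0.2 123.6]
36.0
```

Request:
servo_tool --pt "0 0 0 -1 0 0 0.2" --pt "0 0 -0.05 -2 0 0 0.2" --pt "0 0 -0.1 -3 0 0 0.2" --pt "0 0 -0.1 -3 0 0 0.2" --pt "0 0 -0.1 -3 0 0 0.2" --pt "0 0 -0.1 -3 0 0 0.2" --pt "0 0 -0.1 -3 0 0 0.2" --pt "0 0 -0.1 -3 0 0 0.2"

```text
time_s: 37.0
tcp_pos: [0.4984, -0.0474, 0.1249]
eef_rot: [[-0.996, -0.093, -0.011], [-0.093, 0.99, 0.104], [0.001, 0.105, -0.995]]
contact_force: [0.2, -0.1, -2.4]
width: 0.325
grip_force: 29.3
```

```bash
cat >> lamp2.py <<'E'
# far disc: dark ellipse on the amber's far face; ray onto rack x=71
u,w=np.meshgrid(np.arange(512),np.arange(384))
m=(hsv[...,2]<45)&(u>255)&(u<290)&(w>245)&(w<275)
n,l,s,ce=cv2.connectedComponentsWithStats(m.astype(np.uint8));i=1+np.argmax(s[1:,4])
def ray(uv,off):
    d=np.array([(uv[0]-c['cx'])/c['fx'],-(uv[1]-c['cy'])/c['fy'],-1])@c['E'][:3,:3];o=-c['E'][:3,3]@c['E'][:3,:3]
    x=np.array([.9957,.0924,0]);O=np.array([.6455,-.034,0]);t=((off/1000)-(o-O)@x)/(d@x);p=(o+t*d-O)*1000
    return np.r_[R@p[:2],p[2]].round(1)
print('far disc',s[i],ce[i],ray(ce[i],71),'lens on x=-61',ray([xs.mean(),ys.mean()],-61.5))
E
python3 lamp2.py
```

```text
frame std med 0.0018885743
V levels [107. 162. 188. 190. 190.]
head 170 slope [-1.00000e-03 -0.00000e+00  1.44975e+02] sd 0.44 ctr [-8.490e+01  1.000e-01  1.449e+02] ext [38. 31.  2.]
head 108 slope [0.00000e+00 4.00000e-03 1.44964e+02] sd 0.41 ctr [-8.530e+01  1.000e-01  1.449e+02] ext [30. 24.  2.]
amber 654 slope [-1.00000e-02  2.00000e-03  1.60335e+02] sd 0.58 ctr [ 48.6  -1.9 160.3] ext [36. 95.  3.]
slab 93 slope [-3.0000e-03 -4.0000e-03  8.5468e+01] sd 0.54 ctr [-16.3 102.   85.4] ext [79. 12.  2.]
slab 61 slope [-3.0000e-03 -4.6000e-02  8.5662e+01] sd 0.55 ctr [-33.8   1.6  85.7] ext [50. 11.  3.]
slab 107 slope [-8.0000e-03 -3.0000e-03  8.5527e+01] sd 0.62 ctr [-17.7 -97.7  85.4] ext [80. 10.  3.]
lens px 246.61111111111111 212.03703703703704 [-62.1  -0.  125.2]
37.4
far disc [264 253  15  11 108] [271.23148148 258.43518519] [ 71.   -0.5 129.9] lens on x=-61 [-61.5  -0.3 126.2]
```

Request:
servo_tool --pt "0 0 0 0 0 0 0.2" --pt "0 0 0 0 0 0 0.2" --pt "0 0 0 0 0 0 0.2" --pt "0 0 0 0 0 0 0.2" --pt "0 0 0 0 0 0 0.2" --pt "0 0 0 0 0 0 0.2" --pt "0 0 0 0 0 0 0.2" --pt "0 0 0 0 0 0 0.2"

```text
time_s: 38.4
tcp_pos: [0.4984, -0.0475, 0.1249]
eef_rot: [[-0.996, -0.093, -0.011], [-0.093, 0.99, 0.104], [0.001, 0.105, -0.995]]
contact_force: [0.6, 0.4, -2.3]
width: 0.319
grip_force: 29.3
```

Request:
servo_tool --pt "0 0 0 0 0 0 0.2" --pt "0 0 0 0 0 0 0.2" --pt "0 0 0 0 0 0 0.2" --pt "0 0 0 0 0 0 0.2" --pt "0 0 0 0 0 0 0.2" --pt "0 0 0 0 0 0 0.2" --pt "0 0 0 0 0 0 0.2" --pt "0 0 0 0 0 0 0.2"

```text
time_s: 39.4
tcp_pos: [0.4984, -0.0476, 0.1249]
eef_rot: [[-0.996, -0.092, -0.011], [-0.093, 0.99, 0.104], [0.001, 0.105, -0.995]]
contact_force: [0.1, 0.2, -2.2]
width: 0.321
grip_force: 29.3
```

Request:
servo_tool --pt "0 0 0 0 0 0 0.2" --pt "0 0 0 0 0 0 0.2" --pt "0 0 0 0 0 0 0.2" --pt "0 0 0 0 0 0 0.2" --pt "0 0 0 0 0 0 0.2" --pt "0 0 0 0 0 0 0.2" --pt "0 0 0 0 0 0 0.2" --pt "0 0 0 0 0 0 0.2"

```text
time_s: 40.4
tcp_pos: [0.4984, -0.0475, 0.1249]
eef_rot: [[-0.996, -0.092, -0.011], [-0.093, 0.99, 0.104], [0.001, 0.105, -0.995]]
contact_force: [0.2, 1.1, -1.4]
width: 0.321
grip_force: 29.3
```

Request:
servo_tool --pt "0 0 0 0 0 0 0.2" --pt "0 0 0 0 0 0 0.2" --pt "0 0 0 0 0 0 0.2" --pt "0 0 0 0 0 0 0.2" --pt "0 0 0 0 0 0 0.2" --pt "0 0 0 0 0 0 0.2" --pt "0 0 0 0 0 0 0.2" --pt "0 0 0 0 0 0 0.2"

```text
time_s: 41.4
tcp_pos: [0.4984, -0.0475, 0.1249]
eef_rot: [[-0.996, -0.092, -0.011], [-0.093, 0.99, 0.104], [0.001, 0.105, -0.995]]
contact_force: [0.0, 0.4, -1.7]
width: 0.322
grip_force: 29.3
```

Request:
servo_tool --pt "0 0 0 0 0 0 0.2" --pt "0 0 0 0 0 0 0.2" --pt "0 0 0 0 0 0 0.2" --pt "0 0 0 0 0 0 0.2" --pt "0 0.2 -1.5 0 0 0 0.2" --pt "0 0.4 -4 0 0 0 0.2" --pt "0 0.7 -6 0 0 0 0.2" --pt "0 0.85 -8 0 0 0 0.2"

```text
time_s: 42.4
tcp_pos: [0.4987, -0.0474, 0.2071]
eef_rot: [[-0.996, -0.093, -0.01], [-0.093, 0.99, 0.104], [-0.0, 0.104, -0.995]]
contact_force: [-0.4, 0.0, -1.8]
width: 0.321
grip_force: 29.3
```

```bash
python3 - <<'E'
from h import *
R=Rt(184.8,6);goto([524.5,288,205],R)
E
```

```text
t 42.4 tcp [ 0.4987 -0.0474  0.2071] shift cm [-5.7  32.95  3.67] turn [-0.  -0.   0.5]
```

Request:
servo_tool --pt "-0.7 4 0.45 0 0 0 0.2" --pt "-1.4 8 0.9 0 0 0 0.2" --pt "-2.1 13 1.4 0 0 0 0.2" --pt "-2.8 18 2 0 0 0.5 0.2" --pt "-3.6 23 2.5 0 0 0.5 0.2" --pt "-4.5 28 3 0 0 0.5 0.2" --pt "-5.3 31.5 3.5 0 0 0.5 0.2" --pt "-5.7 33 3.7 0 0 0.5 0.2"

```text
time_s: 43.4
tcp_pos: [0.5242, 0.2902, 0.2034]
eef_rot: [[-0.996, -0.086, -0.011], [-0.087, 0.991, 0.104], [0.002, 0.104, -0.995]]
contact_force: [0.1, -1.1, -1.8]
width: 0.321
grip_force: 29.3
```

Request:
servo_tool --pt "0 0 0 0 0 0 0.2" --pt "0 -0.2 2 0 0 0 0.2" --pt "0 -0.6 5 0 0 0 0.2" --pt "0 -0.9 8 0 0 0 0.2" --pt "0 -1.2 11 0 0 0 0.2" --pt "0 -1.35 13 0 0 0 0.2" --pt "0 -1.35 13 0 0 0 0.2" --pt "0 -1.35 13 0 0 0 0.2"

```text
time_s: 44.4
tcp_pos: [0.5249, 0.2886, 0.0734]
eef_rot: [[-0.996, -0.083, -0.009], [-0.084, 0.991, 0.105], [0.0, 0.105, -0.994]]
contact_force: [-0.3, -0.0, -2.3]
width: 0.32
grip_force: 29.3
```

```bash
python3 - <<'E'
from h import *
R=Rt(184.8,6);goto([524.5,288,24],R);print(robot.observe()['contact_force'])
E
```

```text
t 44.4 tcp [0.5249 0.2886 0.0734] shift cm [ 0.05 -0.58  4.9 ] turn [ 0. -0.  0.]
[-0.28137015 -0.02375698 -2.26346572]
```

Request:
servo_tool --pt "0 -0.1 1 0 0 0 0.2" --pt "0 -0.25 2 0 0 0 0.2" --pt "0 -0.35 3 0 0 0 0.2" --pt "0 -0.45 4 0 0 0 0.2" --pt "0 -0.5 4.5 0 0 0 0.2" --pt "0 -0.55 4.8 0 0 0 0.2" --pt "0 -0.58 5 0 0 0 0.2" --pt "0 -0.58 5 0 0 0 0.2"

```text
time_s: 45.4
tcp_pos: [0.5243, 0.2883, 0.0233]
eef_rot: [[-0.996, -0.084, -0.011], [-0.085, 0.991, 0.104], [0.002, 0.105, -0.994]]
contact_force: [-3.9, -0.7, 5.3]
width: 0.324
grip_force: 29.7
```

Request:
servo_tool --pt "0 0 0 0 0 0 0.35" --pt "0 0 0 0 0 0 0.4" --pt "0 0 0 0 0 0 0.5" --pt "0 0 0 0 0 0 0.6" --pt "0 0 0 0 0 0 0.6" --pt "0 0 0 0 0 0 0.6" --pt "0 0 0 0 0 0 0.6" --pt "0 0 0 0 0 0 0.6"

```text
time_s: 46.4
tcp_pos: [0.5241, 0.2881, 0.022]
eef_rot: [[-0.996, -0.084, -0.011], [-0.084, 0.991, 0.104], [0.002, 0.105, -0.995]]
contact_force: [-0.1, 0.4, 0.9]
width: 0.596
grip_force: 0.0
```

Request:
servo_tool --pt "0 0.1 -1 0 0 0 0.6" --pt "0 0.3 -3 0 0 0 0.6" --pt "0 0.6 -6 0 0 0 0.6" --pt "0 1.0 -10 0 0 0 0.6" --pt "0 1.5 -14 0 0 0 0.6" --pt "0 2 -18 2 0 0 0.4" --pt "0 2.3 -22 4 0 0 0.2" --pt "0 2.6 -25 6 0 0 0"

```text
time_s: 47.4
tcp_pos: [0.525, 0.288, 0.278]
eef_rot: [[-0.996, -0.084, 0.003], [-0.084, 0.996, 0.001], [-0.003, 0.0, -1.0]]
contact_force: [1.2, 0.5, -0.8]
width: 0.343
grip_force: 0.0
```

```bash
python3 - <<'E'
from h import *
for c,n in((cam('top'),'t'),(cam('scene'),'s')):
    hsv=cv2.cvtColor(c['color'],cv2.COLOR_RGB2HSV).astype(int);X=cloud(c)
    m=(hsv[...,1]<60)&(hsv[...,2]>130)&(abs(X[...,1]-.29)<.06)&(abs(X[...,0]-.56)<.09)&(X[...,2]>.03)&(X[...,2]<.055)
    if m.sum()>20: print(n,'head',m.sum(),rect(plane(c,m,.043)),np.median(X[m][:,2]))
    b=(hsv[...,0]>105)&(hsv[...,0]<125)&(hsv[...,1]>150)&(X[...,1]>.3)&(X[...,1]<.5)&(X[...,0]>.3)&(X[...,0]<.7)&(X[...,2]>.06)
    L=X[b]; mu=L.mean(0);nn=np.linalg.svd(L-mu,full_matrices=False)[2][2]; print(n,'lid n',nn.round(3),mu.round(3),L.min(0).round(3),L.max(0).round(3),b.sum())
o=robot.observe();print(o['tcp_pos'],o['eef_rot'].round(3).tolist(),o['contact_force'])
E
```

```text
t head 219 (array([581.8, 292.4]), array([46.5, 38. ]), 7.9) 0.04144320406685741
t lid n [-0.001  0.964 -0.267] [0.517 0.369 0.077] [0.476 0.364 0.062] [0.573 0.378 0.104] 161
s head 235 (array([586.2, 291.5]), array([50., 41.]), 4.9) 0.04339890923806863
s lid n [-0.008  0.961 -0.275] [0.552 0.389 0.143] [0.416 0.302 0.064] [0.662 0.416 0.332] 4034
[0.52634799 0.28927123 0.28033882] [[-0.996, -0.085, 0.008], [-0.085, 0.996, 0.004], [-0.008, 0.003, -1.0]] [ 0.71802894 -0.3857187  -0.01423079]
```

Request:
servo_tool --pt "-0.5 3 0 0 0 2 0" --pt "-1 6 0 0 0 4 0" --pt "-1.5 9 0 0 0 4.8 0" --pt "-2 12 0 0 0 4.8 0" --pt "-2.4 15 0 0 0 4.8 0" --pt "-2.4 17 0 0 0 4.8 0" --pt "-2.4 17 0 0 0 4.8 0" --pt "-2.4 17 0 0 0 4.8 0"

```text
time_s: 48.5
tcp_pos: [0.5341, 0.4585, 0.2732]
eef_rot: [[-1.0, -0.0, -0.002], [-0.0, 1.0, -0.001], [0.002, -0.001, -1.0]]
contact_force: [-0.7, 0.2, 0.1]
width: 0.002
grip_force: 0.0
```

```bash
python3 - <<'E'
from h import *
goto([535.5,458,170],yaw=180)
E
```

```text
t 48.5 tcp [0.5341 0.4585 0.2732] shift cm [-0.16 -0.04 10.32] turn [-0.  -0.1  0. ]
```

Request:
servo_tool --pt "-0.1 0 2.5 0 0 0 0" --pt "-0.1 0 5 0 0 0 0" --pt "-0.1 0 7.5 0 0 0 0" --pt "-0.1 0 10 0 0 0 0" --pt "-0.1 0 10.3 0 0 0 0" --pt "-0.1 -1 10.3 0 0 0 0" --pt "-0.1 -2 10.3 0 0 0 0" --pt "-0.1 -3 10.3 0 0 0 0"

```text
time_s: 49.5
tcp_pos: [0.5355, 0.4287, 0.1718]
eef_rot: [[-1.0, -0.0, 0.0], [-0.0, 1.0, 0.001], [-0.0, 0.001, -1.0]]
contact_force: [-0.1, 2.6, 2.0]
width: 0.009
grip_force: 1.4
```

Request:
servo_tool --pt "0 -0.7 0 0 0 0 0" --pt "0 -1.4 0 0 0 0 0" --pt "0 -2.1 0 0 0 0 0" --pt "0 -2.8 0 0 0 0 0" --pt "0 -3.5 -0.2 0 0 0 0" --pt "0 -4.2 -0.5 0 0 0 0" --pt "0 -4.5 -0.5 0 0 0 0" --pt "0 -4.5 -0.5 0 0 0 0"

```text
time_s: 50.5
tcp_pos: [0.535, 0.3838, 0.1752]
eef_rot: [[-1.0, -0.001, -0.002], [-0.001, 1.0, -0.001], [0.002, -0.001, -1.0]]
contact_force: [-0.2, -0.0, 0.4]
width: 0.006
grip_force: 0.0
```

```bash
cat > lid.py <<'E'
from h import *
c=cam('scene');hsv=cv2.cvtColor(c['color'],cv2.COLOR_RGB2HSV).astype(int);X=cloud(c)
b=(hsv[...,0]>105)&(hsv[...,0]<125)&(hsv[...,1]>150)&(X[...,1]>.18)&(X[...,1]<.5)&(X[...,0]>.3)&(X[...,0]<.7)&(X[...,2]>.055)&(c['depth']>0)
L=X[b]
for _ in range(3):
    mu=L.mean(0);nn=np.linalg.svd(L-mu,full_matrices=False)[2][2]; r=(L-mu)@nn; L=L[abs(r)<max(.004,1.5*r.std())]
nn*=np.sign(nn[1]+1e-9 if abs(nn[1])>.3 else nn[2])
print('lid n',nn.round(3),'angle',np.arctan2(nn[1],nn[2]).round(3),mu.round(3),L.min(0).round(3),L.max(0).round(3),len(L))
o=robot.observe();print(o['time_s'],o['tcp_pos'].round(4),o['contact_force'].round(1))
E
python3 lid.py
```

```text
lid n [-0.006  1.    -0.009] angle 1.58 [0.564 0.365 0.143] [0.42  0.361 0.068] [0.663 0.37  0.224] 2547
50.55 [0.535  0.3839 0.1752] [-0.1 -0.3 -0.1]
```

Request:
servo_tool --pt "0 -1.6 -0.4 0 0 0 0" --pt "0 -3.2 -0.5 0 0 0 0" --pt "0 -5 -0.2 0 0 0 0" --pt "0 -6.9 0.3 0 0 0 0" --pt "0 -8.4 1 0 0 0 0" --pt "0 -9.8 1.8 0 0 0 0" --pt "0 -10.9 3 0 0 0 0" --pt "0 -11.8 4.3 0 0 0 0"

```text
time_s: 51.55
tcp_pos: [0.5351, 0.2653, 0.1315]
eef_rot: [[-1.0, -0.001, -0.002], [-0.001, 1.0, -0.001], [0.002, -0.001, -1.0]]
contact_force: [-0.1, -0.3, 0.6]
width: 0.004
grip_force: 0.4
```

```bash
python3 lid.py
```

```text
lid n [0.    0.501 0.865] angle 0.525 [0.608 0.29  0.115] [0.48  0.227 0.071] [0.664 0.363 0.153] 1012
51.6 [0.5338 0.2642 0.129 ] [ 1.  -1.1 -1.7]
```

Request:
servo_tool --pt "0 -0.6 1.1 0 0 0 0" --pt "0 -1.1 2.3 0 0 0 0" --pt "0 -1.4 3.2 0 0 0 0" --pt "0 -1.7 4.0 0 0 0 0" --pt "0 -2.1 4.3 0 0 0 0" --pt "0 -2.4 4.5 0 0 0 0" --pt "0 -2.5 4.7 0 0 0 0" --pt "0 -2.5 4.8 0 0 0 0"

```text
time_s: 52.6
tcp_pos: [0.5351, 0.2411, 0.0845]
eef_rot: [[-1.0, -0.001, -0.001], [-0.001, 1.0, -0.0], [0.001, -0.0, -1.0]]
contact_force: [-0.1, -1.3, 2.6]
width: 0.007
grip_force: 1.5
```

Request:
servo_tool --pt "0 0 0.3 0 0 0 0" --pt "0 0 0.5 0 0 0 0" --pt "0 0 0.7 0 0 0 0" --pt "0 0 0.9 0 0 0 0" --pt "0 0 1.1 0 0 0 0" --pt "0 0 1.25 0 0 0 0" --pt "0 0 1.25 0 0 0 0" --pt "0 0 1.25 0 0 0 0"

```text
time_s: 53.6
tcp_pos: [0.5345, 0.2415, 0.0714]
eef_rot: [[-1.0, -0.001, -0.003], [-0.001, 1.0, 0.0], [0.003, 0.0, -1.0]]
contact_force: [-0.6, -0.6, -0.3]
width: 0.006
grip_force: 0.0
```

```bash
python3 lid.py
```

```text
lid n [0.002 0.004 1.   ] angle 0.004 [0.603 0.283 0.071] [0.419 0.205 0.067] [0.664 0.362 0.076] 1683
53.65 [0.5345 0.2414 0.0714] [-0.2 -0.  -0.3]
```

Request:
servo_tool --pt "0 0 0.1 0 0 0 0" --pt "0 0 0.2 0 0 0 0" --pt "0 0 0.2 0 0 0 0" --pt "0 0 0.2 0 0 0 0" --pt "0 0 0.2 0 0 0 0" --pt "0 0 0.2 0 0 0 0" --pt "0 0 0.2 0 0 0 0" --pt "0 0 0.2 0 0 0 0"

```text
time_s: 54.65
tcp_pos: [0.5346, 0.2414, 0.0707]
eef_rot: [[-1.0, -0.001, -0.003], [-0.001, 1.0, -0.0], [0.003, -0.0, -1.0]]
contact_force: [-3.4, -0.2, 5.7]
width: 0.005
grip_force: 2.9
```

Request:
servo_tool --pt "0 0 -3 0 0 0 0" --pt "0 0 -6 0 0 0 0" --pt "0 0 -10 0 0 0 0" --pt "0 0 -15 0 0 0 0" --pt "3 0 -18 0 0 0 0" --pt "8 0 -20 0 0 0 0" --pt "12 0 -20 0 0 0 0" --pt "12 0 -20 0 0 0 0"

```text
time_s: 55.65
tcp_pos: [0.4137, 0.2414, 0.2704]
eef_rot: [[-1.0, -0.002, -0.0], [-0.002, 1.0, 0.001], [0.0, 0.001, -1.0]]
contact_force: [0.5, 0.2, 1.1]
width: 0.004
grip_force: 0.0
```

```bash
python3 lid.py; python3 - <<'E'
from h import *
save(cam('scene'),'end.png')
E
```

```text
lid n [ 0.001 -0.002  1.   ] angle -0.002 [0.554 0.28  0.071] [0.417 0.204 0.067] [0.664 0.362 0.075] 2502
55.7 [0.4147 0.2413 0.2702] [-0.7  0.5  0.7]
```

View pics/end.png

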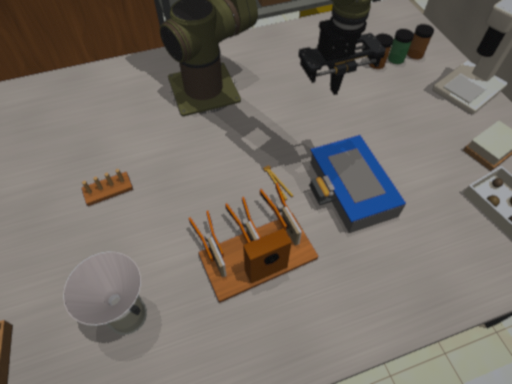

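The picture shows all three clamps on the slabs (around px 205–290, 190–265), the case shut (px 355,180), and the jar, peg rack and tweezers where they were.

```bash
python3 -c "
from h import *
print(workorder.sign_off())"
```

```text
the job is handed in; nothing more can be done
None
```

The job is handed in, though no verdict came back: three clamps are on their slabs, the lamp was held level on the disc at about 8 cm for over three seconds and laid back in its case, the lid is shut, and the jar, peg rack and tweezers look untouched in the final picture.

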